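# Sort and scan the patio hire set

### The job

Pack up the hired patio ware: stand every drinking cup upright on the floor of the deep crate and lay every metal bar tool (bottle openers, spreader) flat inside the low tray. Once all of it is sorted, pick up the bar-code scanner and aim its beam squarely at the middle of the crate's label from about 10 cm away, keeping it still for two seconds so that it reads, and then do the same with the tray's label. Finally stand the scanner upright, wholly on the cork trivet again, leaving the speaker and sugar bowl where they are.

Things in the scene. Friction and masses are not known exactly. Their poses are not given: they have to be found in the camera images.
- crate: deep wooden crate, open on top, fixed: outside 140 mm (x) by 224 mm (y) by 60 mm high, walls and floor 6 mm, so 128 by 212 mm inside with its floor 6 mm above the table; origin at the centre of its underside, z up. Holds three cups in a row along y. It stands on the left, turned so that its label side faces roughly toward the robot
- tray: low wooden tray, open on top, fixed: outside 184 mm (x) by 200 mm (y) by 34 mm high, walls and floor 6 mm, so 172 by 188 mm inside with its floor 6 mm above the table; origin at the centre of its underside, z up. It stands on the right, turned likewise
- crate_label (a point): face centre of the bar-code label (72 mm wide, 40 mm high) on a holder outside the crate's robot-side (-x) wall: 50 mm above the table, 88 mm from the crate's origin toward its -x. It leans back: point z = outward normal, toward the crate's -x and 45 degrees up; point y runs along the label. Holder: top edge on the wall 66 mm up, foot 36 mm out from the wall 34 mm up
- tray_label (a point): face centre of the bar-code label (72 mm wide, 40 mm high) on a holder outside the tray's robot-side (-x) wall: 50 mm above the table, 110 mm from the tray's origin toward its -x. It leans back: point z = outward normal, toward the tray's -x and 45 degrees up; point y runs along the label. Holder: top edge on the wall 66 mm up, foot 36 mm out from the wall 34 mm up
- trivet: round cork trivet, 144 mm across, 8 mm thick, fixed flat on the table; origin at the centre of its underside
- scanner: 220 g scanner on a round foot (66 mm across), on the trivet. 26 mm stem; grey head 74 mm long (x -37 to 37), 36 mm wide (y), 71 to 117 mm above the underside; black 40 mm wide nose with amber window at +x, looking forward and 45 degrees down. Grip the head from above across y at x -37 to +11 mm (clear of the nose). No trigger. Origin: centre of the foot's underside, x front, z up
- scanner_beam (a point): centre of the scanner's amber window, at x = 48, y = 0, z = 77 mm in the scanner's frame; its x axis is the beam direction (scanner's forward and 45 degrees down), its y axis the scanner's y
- cup_1: yellow plastic handleless straight-sided drinking cup, 56 mm across, 90 mm tall, wall 4 mm, open at the top, standing mouth up at the start; origin at the centre of its underside, z up through the mouth. May be absent
- cup_2: white ceramic handleless straight-sided drinking cup, 56 mm across, 90 mm tall, wall 4 mm, open at the top, standing mouth up at the start; origin at the centre of its underside, z up through the mouth. May be absent
- cup_3: yellow plastic handleless straight-sided drinking cup, 56 mm across, 90 mm tall, wall 4 mm, open at the top, standing mouth up at the start; origin at the centre of its underside, z up through the mouth. May be absent
- opener_1: stainless bottle opener lying flat, 140 mm long along its x axis, 10 mm thick: a plain bar handle 22 mm wide from x = -70 to +24 mm and a frame-shaped head 42 mm wide from x = +24 to +70 mm; origin at mid-length on the underside, z up. Grip across the handle. May be absent
- opener_2: stainless bottle opener lying flat, 140 mm long along its x axis, 10 mm thick: a plain bar handle 22 mm wide from x = -70 to +24 mm and a frame-shaped head 42 mm wide from x = +24 to +70 mm; origin at mid-length on the underside, z up. Grip across the handle. May be absent
- spreader: stainless cheese spreader lying flat, 140 mm long along its x axis: bar handle 22 mm wide and 10 mm thick from x = -70 to +16 mm, flat blade 36 mm wide and 5 mm thick from x = +12 to +70 mm; origin at mid-length on the underside, z up. Grip across the handle. May be absent
- speaker: portable speaker, 70 by 150 by 85 mm with a small knob on top (99 mm high in all), to be left alone; origin at the centre of its underside
- sugar_bowl: lidded white ceramic sugar bowl, 92 mm across, 100 mm high, to be left alone; origin at the centre of its underside
Things that resemble listed ones, but are neither listed nor needed, are in the scene too. What is shaped like the opener_2 but turquoise is not meant.

How it is judged (in metres and radians):
On the way, in this order (a step that is already met when the one before it is completed fails the run):
1. every cup present stands upright in the crate and every bar tool present lies flat in the tray (x of cup_1 in the frame of crate between -0.06 and 0.06 m and y of cup_1 in the frame of crate between -0.1 and 0.1 m and z of cup_1 in the frame of crate between 0 and 0.025 m and angle between each of cup_1, cup_2, cup_3's own z axis and vertical below 0.2 rad and x of cup_2 in the frame of crate between -0.06 and 0.06 m and y of cup_2 in the frame of crate between -0.1 and 0.1 m and z of cup_2 in the frame of crate between 0 and 0.025 m and x of cup_3 in the frame of crate between -0.06 and 0.06 m and y of cup_3 in the frame of crate between -0.1 and 0.1 m and z of cup_3 in the frame of crate between 0 and 0.025 m and x of opener_1 in the frame of tray between -0.085 and 0.085 m and y of opener_1 in the frame of tray between -0.09 and 0.09 m and z of opener_1 in the frame of tray between 0 and 0.045 m and angle between each of opener_1, opener_2, spreader's own z axis and vertical below 0.3 rad and x of opener_2 in the frame of tray between -0.085 and 0.085 m and y of opener_2 in the frame of tray between -0.09 and 0.09 m and z of opener_2 in the frame of tray between 0 and 0.045 m and x of spreader in the frame of tray between -0.085 and 0.085 m and y of spreader in the frame of tray between -0.09 and 0.09 m and z of spreader in the frame of tray between 0 and 0.045 m), for 0.2 s.
2. the lifted scanner is held still with its window 60 to 145 mm from the crate's label, the beam meeting it within 20 mm of the centre each way and within 0.35 rad of square, for 1.5 s (x of crate_label in the frame of scanner_beam between 0.06 and 0.145 m and y of crate_label in the frame of scanner_beam between -0.02 and 0.02 m and z of crate_label in the frame of scanner_beam between -0.02 and 0.02 m and z of scanner_beam in the frame of crate_label above 0.05 m and angle between the x axis of scanner_beam and the z axis of crate_label, either way round below 0.35 rad and height (world z) of scanner above 0.012 m and linear speed of scanner below 0.03 m/s and angular speed of scanner below 0.25 rad/s), for 1.5 s.
3. then the same at the tray's label (x of tray_label in the frame of scanner_beam between 0.06 and 0.145 m and y of tray_label in the frame of scanner_beam between -0.02 and 0.02 m and z of tray_label in the frame of scanner_beam between -0.02 and 0.02 m and z of scanner_beam in the frame of tray_label above 0.05 m and angle between the x axis of scanner_beam and the z axis of tray_label, either way round below 0.35 rad and height (world z) of scanner above 0.012 m and linear speed of scanner below 0.03 m/s and angular speed of scanner below 0.25 rad/s), for 1.5 s.
At the end, for the whole second after the job is handed in: Cups upright (0.2 rad) on the crate floor; bar tools flat (0.3 rad), middles inside the tray; scanner upright (0.1 rad) on the trivet, foot centre within 38 mm of the trivet centre; all at rest; speaker and sugar bowl within 30 mm of their starts (all of step 1 and linear speed of each of cup_1, cup_2, cup_3, opener_1, opener_2, spreader, scanner below 0.02 m/s and horizontal distance between scanner and trivet below 0.038 m and z of scanner in the frame of trivet between 0.004 and 0.013 m and angle between scanner's own z axis and vertical below 0.1 rad and distance of each of speaker, sugar_bowl from where it was at the start of the episode below 0.03 m); the robot touches nothing.
It fails at once if the speaker is shifted by more than 30 mm (distance of speaker from where it was at the start of the episode above 0.03 m).
It fails at once if the sugar bowl is shifted by more than 30 mm (distance of sugar_bowl from where it was at the start of the episode above 0.03 m).
Of cup_1, cup_2, cup_3, opener_1, opener_2, spreader only 4 to 6 are there at a start; the rules pass over those that are not, and their reading is None.
At some moment in a run one of cup_1, cup_2, cup_3, opener_1, opener_2, spreader may be knocked a few centimetres aside while the robot is not near it.
It also fails if it takes over 210 s, if anything falls off the work surface, if the arm or the gripper's body presses on something with over 40 N, if the wrist force passes 120 N, or if a joint passes its speed limit or range.

### The arm

A 6-joint arm with a two-finger parallel gripper is mounted at the origin on the work surface. World frame = base frame: x ahead of the robot, y to its left, z up, the work surface at z = 0. Lengths are in m, angles in degrees, forces in N, time in s.
With the tool pointing down it reaches from about 0.4 to 0.825 m from the base axis. Payload 7 kg.
Tool frame: the origin (TCP) lies between the finger pads; the fingertips stand 19 mm ahead of it and the grasp point (between the pads) is the TCP; x points along the fingers, y is the direction in which the jaws open and shut, and the axes are right-handed (so a half turn about x gives the same grasp; the last joint's range is limited). The gripper opens to 88 mm and grips with 3 to 60 N. Pads are 19 mm wide; open, the fingers measure 130 mm over their backs; the gripper's body (78 mm by 193 mm) begins 47 mm behind the grasp point.
Start: joints at [84.173, 20.546, 0.682, 0, -70.136, -16.507], TCP at [0.257, 0.624, 0.246] pointing down, gripper open.
Joint ranges: [-176.03, 176.03], [-82.01, 121.73], [-58.28, 71.71], [-173.87, 95.51], [-174.79, -0.11], [-173.66, 173.66]. Speed limits (degrees/s): [136.94, 136.94, 172.46, 180, 180, 180].

### API

Orientations are given as [roll, pitch, yaw] about the fixed x, y, z axes, in that order (R = Rz(yaw) Ry(pitch) Rx(roll)).
In Python, from plant import * gives the robot as it stands.
- The arm moves only by the tool step_arm, never from a script. Its argument "steps" is a list of rows, each a list of 2 entries, a list of its own where there are three numbers: the shift along the tool's x, y, z in units of 0.02 m (1.0 is 0.02 m), then the turn about the tool's x in units of 6 degrees (1.0 is 6 degrees). A call has 1 to 20 rows; each row shifts and turns the commanded pose from where the row before left it, along the tool's axes as they then stand; what a row does not reach is not made up. A row lasts 1/12 s, in which the tool goes at most 41.7 mm and 7.16 degrees, less where a joint would pass 70% of its speed; a pose out of reach is approached as far as the arm can. A call with a number of a shift or a turn outside -1 to 1 is refused whole. A call with a gripper value outside its range is refused whole. "fingers" is the closure, from 0 (fully open) to 1 (shut), set as the call begins (left out, the last holds). The fingers move at their own pace and stop on an object; "grip_force" is the grip in N (left out, the last holds). Time passes only in rows, so rows that do not move let the fingers close. It gives the time, the measured TCP pose, the force and the opening at its end, in the units of the state.
- get_state(): the state, without advancing time (a new reading comes with each control period).
- capture(name): name is "scene" or "top" or "wrist"; returns the picture (400x640x3 uint8, blue, green, red); there is no depth.
- camera_model(name): a dict with "intrinsics" (3x3 intrinsics, pixels), "rvec" (rotation vector, rad) and "tvec" (3), from world to camera coordinates, as OpenCV has them. Camera axes: x right, y down, z forward; pixel columns grow to the right and rows downward; lengths in m; the calibration is good to about 2 mm. A picture is of the moment at which its call begins: read the wrist's pose just before it. camera_model takes no time and is no camera call; for the wrist camera it gives the pose at the moment of the call.
- close_job(): hands the job in, once; it reports no verdict.
The state is a dict: "time_s": time; "joints": joint angles; "qd": joint speeds; "joint_torque": joint torques, N m; "tcp_pos": TCP position; "eef_rot": TCP orientation; "contact_force": force on the tool from outside, world axes, zero at the start; "moment": the same for the moment, N m; "gripper_width": finger opening in m.
Only numpy, scipy, OpenCV 4.12 (cv2) and the standard library are available. Lean on these libraries where they do the work, as an engineer would, in place of code of your own. Each camera call takes 0.05 s, during which the arm holds its last target.

## Working session

There is one attempt and no reset: what is moved stays moved. The work goes in short steps, Python scripts to look and compute and a tool call to move; the robot and the scene stay as the last step left them, time stands still between calls to the robot, and variables do not carry over. Pictures are saved under pics/ and viewed, and the job is handed in when it is done.

Besides the shell and the picture viewer there is one more tool, called after ">>>" by a JSON object that holds its "name" and its "arguments". step_arm: Moves the arm, as the interface text tells. Its arguments: {"type":"object","properties":{"steps":{"type":"array","items":{"type":"array"}},"fingers":{"type":"number"},"grip_force":{"type":"number"}},"required":["steps"]}

```bash
ls; mkdir -p pics
python3 - <<'E'
from plant import *
import cv2
print(get_state())
for n in ["scene","top","wrist"]:
    im=capture(n); cv2.imwrite(f"pics/{n}0.png",im); print(n,camera_model(n))
E
```

```text
pics
{'time_s': 0.0, 'joints': array([ 8.41726602e+01,  2.05916241e+01,  6.35517968e-01, -1.89264482e-02,
       -7.01356731e+01, -1.65046462e+01]), 'qd': array([-0.00280828,  0.00588722, -0.04672404,  0.10997931, -0.02415159,
        0.07874983]), 'joint_torque': array([ 4.19389371e-04, -5.82715809e+01,  2.93070495e+01,  6.99703753e+00,
        6.97188894e-03, -1.59509377e-04]), 'tcp_pos': array([0.25636323, 0.62394721, 0.24463753]), 'eef_rot': array([  95.53488366,   89.90651154, -106.80354774]), 'contact_force': array([-0.43325025, -0.74878578, -0.02772798]), 'moment': array([-0.07073708,  0.01166912,  0.02158064]), 'gripper_width': 0.08788390962283903}
scene {'intrinsics': array([[362.33014893,   0.        , 314.10610328],
       [  0.        , 362.33014893, 200.13481901],
       [  0.        ,   0.        ,   1.        ]]), 'rvec': array([ 2.47923656,  0.8709463 , -0.24146217]), 'tvec': array([-0.33861558, -0.32494167,  1.37289789])}
top {'intrinsics': array([[398.28889383,   0.        , 324.2133689 ],
       [  0.        , 398.28889383, 195.60991368],
       [  0.        ,   0.        ,   1.        ]]), 'rvec': array([ 2.12177774, -2.17836319,  0.19025731]), 'tvec': array([-0.10263495,  0.53347712,  1.31874332])}
wrist {'intrinsics': array([[322.37406887,   0.        , 320.16057721],
       [  0.        , 322.37406887, 199.40064506],
       [  0.        ,   0.        ,   1.        ]]), 'rvec': array([-1.64712429,  2.4607128 ,  0.35355424]), 'tvec': array([ 0.67414114, -0.03599035,  0.39060058])}
```

View pics/top0.png

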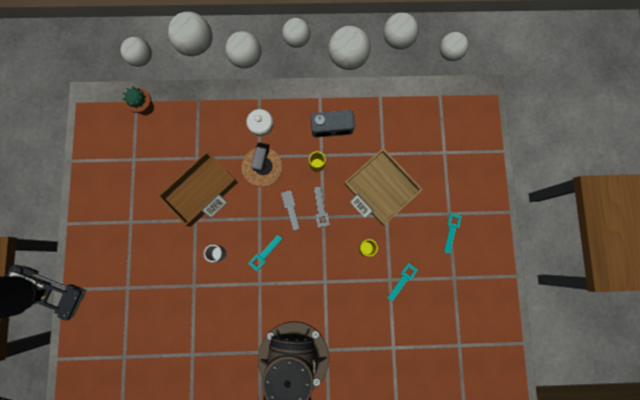

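View pics/scene0.png

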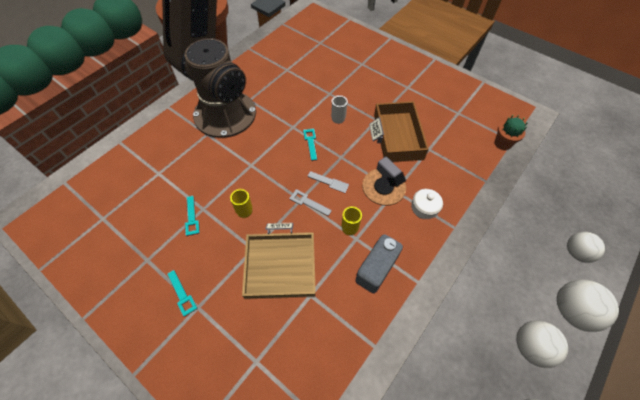

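View pics/wrist0.png

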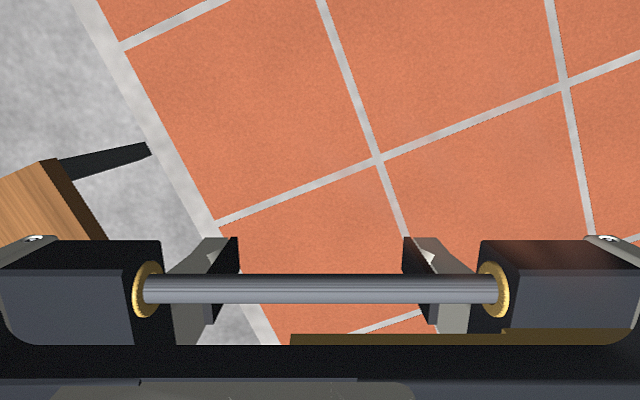

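```bash
cat > h.py <<'E'
from plant import *
import numpy as np, cv2
def cam(n):
    m=camera_model(n); R,_=cv2.Rodrigues(np.array(m["rvec"])); return m["intrinsics"],R,np.array(m["tvec"])
def ray(n,px,m=None):
    K,R,t=m or cam(n); d=R.T@np.linalg.inv(K)@np.array([px[0],px[1],1.]); return -R.T@t,d
def onplane(n,px,z,m=None):
    o,d=ray(n,px,m); return o+d*(z-o[2])/d[2]
def proj(n,P,m=None):
    K,R,t=m or cam(n); p=K@(R@np.array(P,float)+t); return p[:2]/p[2]
def tri(obs):
    A=np.zeros((3,3));b=np.zeros(3)
    for n,px in obs:
        o,d=ray(n,px); d=d/np.linalg.norm(d); M=np.eye(3)-np.outer(d,d); A+=M;b+=M@o
    return np.linalg.solve(A,b)
def crop(im,x0,y0,x1,y1,s,fn):
    cv2.imwrite("pics/"+fn,cv2.resize(im[y0:y1,x0:x1],None,fx=s,fy=s,interpolation=cv2.INTER_CUBIC))
E
python3 - <<'E'
from h import *
t=cv2.imread("pics/top0.png"); s=cv2.imread("pics/scene0.png")
crop(t,150,100,350,230,4,"t_a.png"); crop(t,270,100,470,250,4,"t_b.png")
crop(s,290,80,460,220,4,"s_a.png"); crop(s,180,160,360,300,4,"s_b.png")
E
```

```text
(no output)
```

View pics/t_a.png

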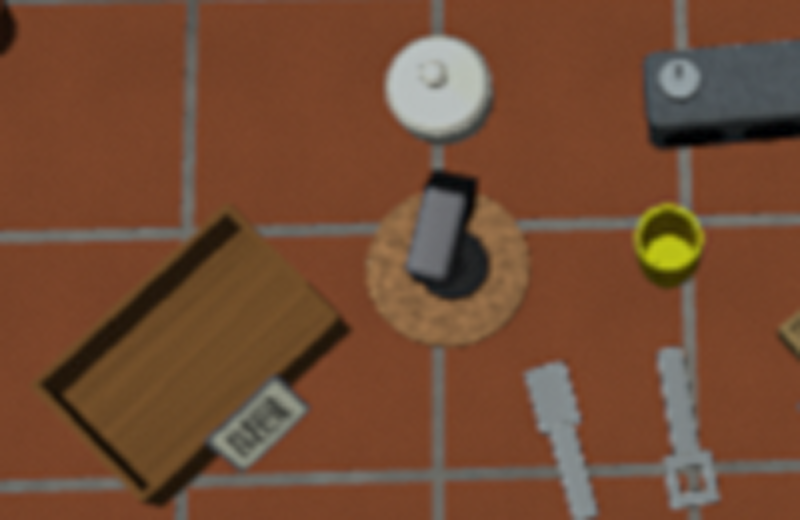

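View pics/t_b.png

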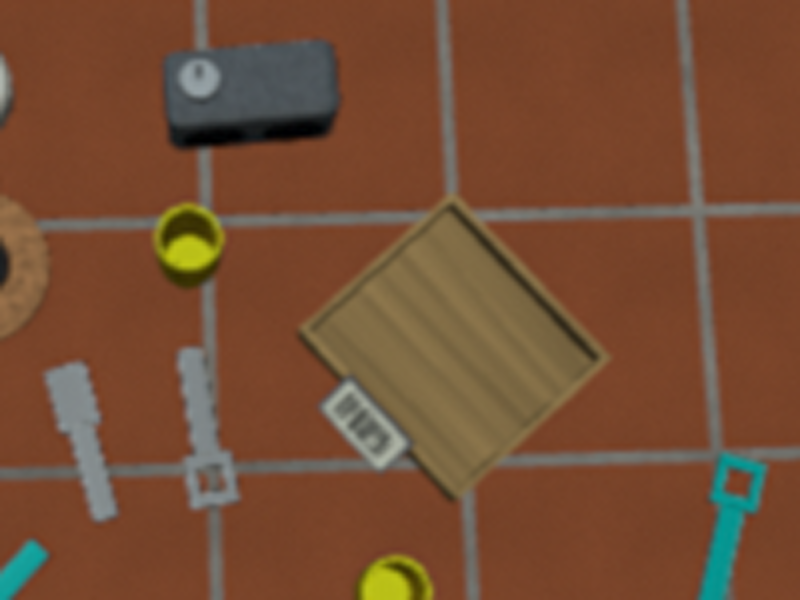

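View pics/s_a.png

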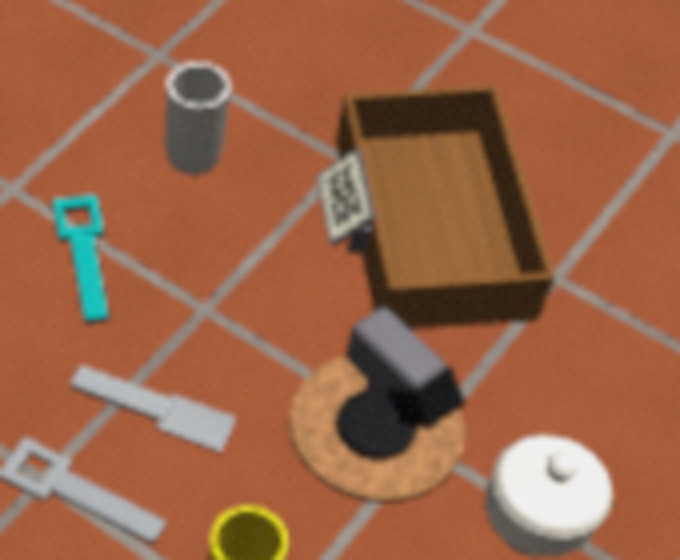

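View pics/s_b.png

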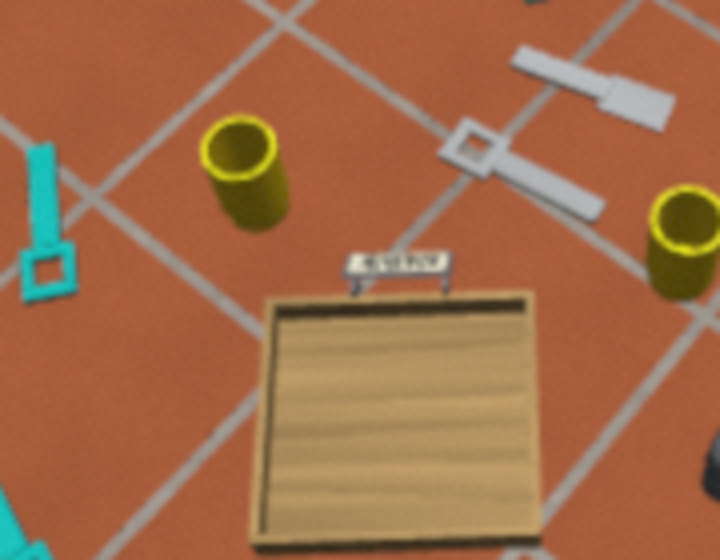

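Run:
```python
from h import *
def P(c,o,z): return onplane("top",(o[0]+c[0]/4,o[1]+c[1]/4),z)
A=(150-.4,100-.4);B=(270-.4,100-.4)
for nm,cs,o,z in [("crate",[(228,207),(40,383),(152,503),(348,325)],A,.06),("tray",[(452,196),(303,330),(455,498),(608,357)],B,.034)]:
    p=np.array([P(c,o,z)[:2] for c in cs]); print(nm,p.round(4).tolist(),"centre",p.mean(0).round(4))
    print([ (np.linalg.norm(p[i]-p[(i+1)%4]).round(4),np.degrees(np.arctan2(*(p[(i+1)%4]-p[i])[::-1])).round(1)) for i in range(4)])
print("crate label",P((258,424),A,.05)); print("tray label",P((365,423),B,.05))
print("trivet",P((449,268),A,.008)); print("scanner foot",P((452,266),A,.012))
print("head top back/front",P((430,274),A,.117),P((452,190),A,.117))
print("spreader",P((548,366),A,.008),P((582,517),A,.01)); print("opener",P((193,350),B,.01),P((213,506),B,.01))
print("sp",P((72,366),B,.008),P((103,519),B,.01))
print("cups rim",P((669,238),A,.09),P((396,588),B,.09))
s=lambda c,o: (o[0]-.4+c[0]/4,o[1]-.4+c[1]/4)
print("scene rims Y1",onplane("scene",s((249,540),(290,80)),.09),onplane("scene",s((688,222),(180,160)),.09),"Y2",onplane("scene",s((240,149),(180,160)),.09),"W",onplane("scene",s((198,86),(290,80)),.09))
t=cv2.imread("pics/top0.png")
crop(t,180,220,420,310,3,"t_c.png")
```

```text
crate [[0.6907, 0.281], [0.5424, 0.4347], [0.4394, 0.3391], [0.5857, 0.1784]] centre [0.5645 0.3083]
[(np.float64(0.2136), np.float64(134.0)), (np.float64(0.1405), np.float64(-137.1)), (np.float64(0.2173), np.float64(-47.7)), (np.float64(0.1468), np.float64(44.3))]
tray [[0.694, -0.3267], [0.5774, -0.1913], [0.4286, -0.3158], [0.5473, -0.4549]] centre [ 0.5618 -0.3222]
[(np.float64(0.1787), np.float64(130.7)), (np.float64(0.194), np.float64(-140.1)), (np.float64(0.1829), np.float64(-49.5)), (np.float64(0.1949), np.float64(41.2))]
crate label [0.50458829 0.25527371 0.05      ]
tray label [ 0.49291799 -0.23979222  0.05      ]
trivet [0.64524407 0.10012091 0.008     ]
scanner foot [0.64604592 0.09694119 0.012     ]
head top back/front [0.61493414 0.10091168 0.117     ] [0.68504883 0.08279831 0.117     ]
spreader [0.55526467 0.01394737 0.008     ] [ 0.42211788 -0.01372632  0.01      ]
opener [ 0.56647364 -0.09590225  0.01      ] [ 0.42908833 -0.10971923  0.01      ]
sp [0.55517864 0.0104484  0.008     ] [ 0.42037172 -0.01455905  0.01      ]
cups rim [ 0.647334   -0.09433654  0.09      ] [ 0.35248351 -0.25463804  0.09      ]
scene rims Y1 [ 0.65009592 -0.09397161  0.09      ] [ 0.65049157 -0.09576018  0.09      ] Y2 [ 0.35345452 -0.25439697  0.09      ] W [0.34835447 0.24859076 0.09      ]
```

View pics/t_c.png

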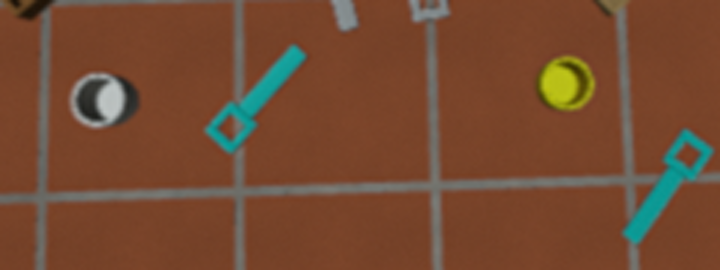

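```bash
cat >> h.py <<'E'
from scipy.spatial.transform import Rotation as Rn
def pose():
    s=get_state(); R=Rn.from_euler('xyz',s['eef_rot'],degrees=True).as_matrix()
    return s,np.array(s['tcp_pos']),R
def go(x,y,z,psi=None):
    s,p,R=pose(); cur=np.degrees(np.arctan2(R[1,1],R[0,1]))
    d=np.array([x,y,z])-p
    # tool axes idealised (pointing down)
    c,sn=np.cos(np.radians(cur)),np.sin(np.radians(cur))
    u=lambda c,sn:np.array([-d[2],c*d[0]+sn*d[1],sn*d[0]-c*d[1]])/.02
    print("t %.2f pos %s psi %.2f j6 %.1f j1 %.1f w %.4f tilt %.2f"%(s['time_s'],p.round(4),cur,s['joints'][5],s['joints'][0],s['gripper_width'],np.degrees(np.arccos(-R[2,0]))))
    print(" shift units (cur axes) x,y,z:",u(c,sn).round(2))
    if psi is not None:
        t=(psi-cur+90)%180-90; print(" turn units:",round(-t/6,2)," (alt",round(-(t-np.sign(t)*180)/6,2),")")
        a=np.radians(psi if abs((psi-cur+180)%360-180)<91 else psi+180); print(" shift units after turn:",u(np.cos(a),np.sin(a)).round(2))
E
python3 - <<'E'
from h import *
go(.349,.248,.25,43.3)
print(onplane("top",(180+98/3-.3,220+99/3-.3),.09))
for c in [(165,52),(335,40),(175,145),(338,105)]: print("spk",onplane("top",(270+c[0]/4,100+c[1]/4),.085 if c!=(175,145) else 0))
print("bowl",onplane("top",(259.5,122),.06))
E
```

```text
t 0.15 pos [0.2564 0.624  0.2448] psi -112.34 j6 -16.5 j1 84.2 w 0.0876 tilt 0.07
 shift units (cur axes) x,y,z: [ -0.26  15.63 -11.43]
 turn units: 4.06  (alt -25.94 )
 shift units after turn: [ -0.26   9.53 -16.86]
[0.34677887 0.2483684  0.09      ]
spk [ 0.81086192 -0.07927095  0.085     ]
spk [ 0.81862543 -0.22522529  0.085     ]
spk [ 0.75493058 -0.0859128   0.        ]
spk [ 0.76059194 -0.22550423  0.085     ]
bowl [0.79136624 0.10068139 0.06      ]
```

>>> {"name": "step_arm", "arguments": {"steps": [[[0,0,0],1],[[0,0,0],1],[[0,0,0],1],[[0,0,0],1],[[0,0.6,-1],0],[[0,0.6,-1],0],[[0,0.6,-1],0],[[0,0.6,-1],0],[[0,0.6,-1],0],[[0,0.6,-1],0],[[0,0.6,-1],0],[[0,0.6,-1],0],[[0,0.6,-1],0],[[0,0.6,-1],0],[[0,0.6,-1],0],[[0,0.6,-1],0],[[0,0.6,-1],0],[[0,0.6,-1],0],[[0,0.6,-1],0],[[0,0.5,-1],0]], "fingers": 0, "grip_force": 20}}

```text
time_s: 1.82
tcp_pos: [0.3398, 0.2603, 0.2455]
eef_rot: [8.8, 90.0, 142.5]
contact_force: [1.0, -0.6, -0.3]
gripper_width: 0.088
```

Run:
```python
from h import *
m=cam("wrist"); w=capture("wrist"); cv2.imwrite("pics/w1.png",w)
go(.348,.248,.075,43.3)
K,R,t=m; print("wrist cam pos",(-R.T@t).round(3))
```

```text
t 1.87 pos [0.3399 0.2575 0.2454] psi -136.35 j6 -20.2 j1 63.9 w 0.0883 tilt 0.07
 shift units (cur axes) x,y,z: [ 8.52  0.04 -0.62]
 turn units: 0.06  (alt -29.94 )
 shift units after turn: [ 8.52  0.03 -0.62]
wrist cam pos [0.392 0.204 0.385]
```

View pics/w1.png

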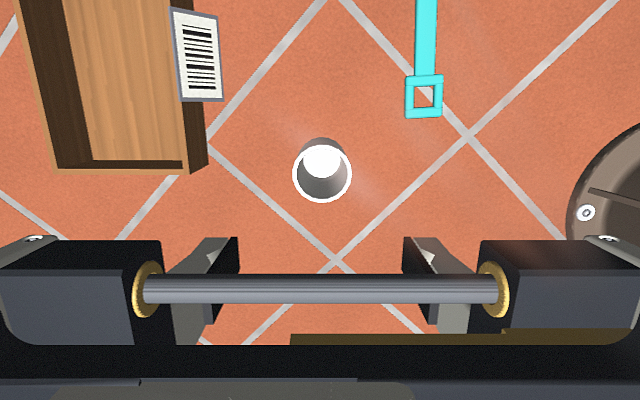

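Run:
```python
from h import *
m=cam("wrist")
print("cup",onplane("wrist",(322,173),.09,m))
cs=[(170,8),(216,13),(224,101),(182,98)]
print("label corner-mean",onplane("wrist",np.mean(cs,0),.05,m))
a=onplane("wrist",(184,172),.06,m); print("crate corner",a, onplane("wrist",(57,172),.06,m))
c=onplane("wrist",(322,173),.09,m)
go(c[0],c[1],.075)
```

```text
cup [0.34909711 0.24494499 0.09      ]
label corner-mean [0.50849927 0.24949001 0.05      ]
crate corner [0.4478397  0.34609805 0.06      ] [0.54211014 0.43584003 0.06      ]
t 1.87 pos [0.3399 0.2575 0.2454] psi -136.35 j6 -20.2 j1 63.9 w 0.0883 tilt 0.07
 shift units (cur axes) x,y,z: [ 8.52  0.1  -0.77]
```

>>> {"name": "step_arm", "arguments": {"steps": [[[0,0,-0.5],0],[[1,0,-0.1],0],[[1,0,0],0],[[1,0,0],0],[[1,0,0],0],[[1,0,0],0],[[1,0,0],0],[[1,0,0],0],[[1,0,0],0],[[0.5,0,0],0],[[0,0,0],0],[[0,0,0],0]]}}

```text
time_s: 2.87
tcp_pos: [0.3484, 0.253, 0.0752]
eef_rot: [114.6, 89.9, -111.7]
contact_force: [0.1, 0.8, 1.1]
gripper_width: 0.088
```

>>> {"name": "step_arm", "arguments": {"steps": [[[0,0,0],0],[[0,0,0],0],[[0,0,0],0],[[0,0,0],0],[[0,0,0],0],[[0,0,0],0],[[0,0,0],0],[[0,0,0],0]], "fingers": 1, "grip_force": 20}}

```text
time_s: 3.53
tcp_pos: [0.3483, 0.2529, 0.0758]
eef_rot: [-156.3, 90.0, -22.6]
contact_force: [-1.5, -1.0, 3.9]
gripper_width: 0.0549
```

Run:
```python
from h import *
s=get_state(); print(s['gripper_width'],s['contact_force'])
# crate estimates: top & wrist & scene
sc=lambda c,o: (o[0]-.4+c[0]/4,o[1]-.4+c[1]/4)
cs=[(347,92),(494,90),(552,275),(380,292)]
p=np.array([onplane("scene",sc(c,(290,80)),.06)[:2] for c in cs]); print(p.round(4).tolist(),p.mean(0))
print("label",onplane("scene",sc((346,197),(290,80)),.05))
cs=[(268,299),(534,293),(541,535),(252,540)]
p=np.array([onplane("scene",sc(c,(180,160)),.034)[:2] for c in cs]); print(p.round(4).tolist(),p.mean(0))
print("label",onplane("scene",sc((399,262),(180,160)),.05))
go(.5665,.3115,.25,43.3)
```

```text
0.05491013565432828 [-1.50004392 -0.98340857  3.8531945 ]
[[0.4417, 0.3531], [0.5449, 0.4387], [0.6934, 0.2835], [0.591, 0.1787]] [0.56772375 0.31349086]
label [0.50725878 0.25594515 0.05      ]
[[0.4304, -0.3168], [0.5821, -0.189], [0.7001, -0.328], [0.5485, -0.4539]] [ 0.56527592 -0.32191574]
label [ 0.49261359 -0.23783149  0.05      ]
t 3.53 pos [0.3483 0.2529 0.0758] psi -136.33 j6 -18.8 j1 62.5 w 0.0549 tilt 0.00
 shift units (cur axes) x,y,z: [-8.71 -9.91 -5.42]
 turn units: 0.06  (alt -29.94 )
 shift units after turn: [-8.71 -9.95 -5.35]
```

>>> {"name": "step_arm", "arguments": {"steps": [[[-0.5,0,0],0],[[-1,0,0],0],[[-1,0,0],0],[[-1,0,0],0],[[-1,0,0],0],[[-1,0,0],0],[[-1,0,0],0],[[-1,0,0],0],[[-1,0,0],0],[[0,0,0],0],[[0,0,0],0]]}}

```text
time_s: 4.45
tcp_pos: [0.3483, 0.2534, 0.246]
eef_rot: [-60.5, 89.9, 73.2]
contact_force: [-0.7, -0.7, -2.6]
gripper_width: 0.0549
```

Run:
```python
from h import *
cv2.imwrite("pics/w2.png",capture("wrist"))
go(.522,.362,.085,43.0)
```

```text
t 4.50 pos [0.3479 0.2528 0.245 ] psi -136.35 j6 -18.8 j1 62.5 w 0.0546 tilt 0.04
 shift units (cur axes) x,y,z: [  8.   -10.07  -2.06]
 turn units: 0.11  (alt -29.89 )
 shift units after turn: [  8.   -10.09  -1.94]
```

View pics/w2.png

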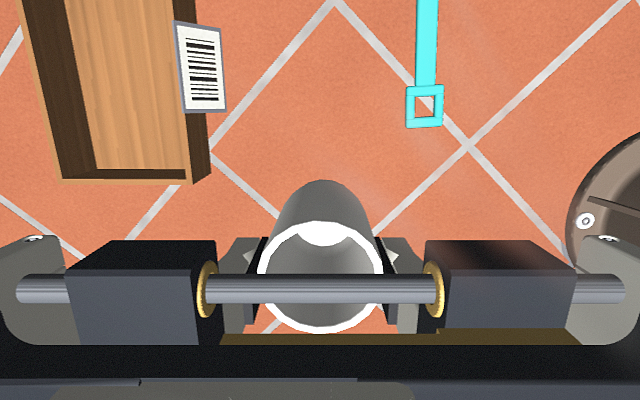

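>>> {"name": "step_arm", "arguments": {"steps": [[[0,-1,-0.2],0.1],[[0,-1,-0.2],0],[[0,-1,-0.2],0],[[0,-1,-0.2],0],[[0,-1,-0.2],0],[[0,-1,-0.2],0],[[0,-1,-0.2],0],[[0,-1,-0.2],0],[[0,-1,-0.2],0],[[0,-1,-0.2],0],[[0,0,0],0],[[0,0,0],0],[[0,0,0],0]]}}

```text
time_s: 5.58
tcp_pos: [0.5208, 0.3599, 0.2437]
eef_rot: [89.4, 89.8, -137.5]
contact_force: [0.1, -0.6, -1.8]
gripper_width: 0.0549
```

Run:
```python
from h import *
m=cam("wrist"); cv2.imwrite("pics/w3.png",capture("wrist"))
go(.522,.362,.083,43.0)
cv2.imwrite("pics/s3.png",capture("scene")[60:220,290:470])
```

```text
t 5.63 pos [0.5208 0.3599 0.2444] psi -136.94 j6 -9.2 j1 52.3 w 0.0544 tilt 0.12
 shift units (cur axes) x,y,z: [ 8.07 -0.12  0.04]
 turn units: 0.01  (alt -29.99 )
 shift units after turn: [ 8.07 -0.12  0.04]
```

View pics/w3.png

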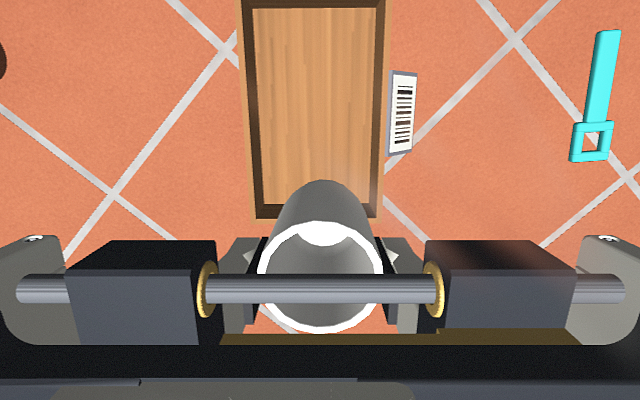

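Run:
```python
from h import *
m=cam("wrist")
a=onplane("wrist",(252,218),.06,m)[:2]; b=onplane("wrist",(379,220),.06,m)[:2]
print(a,b,np.linalg.norm(a-b),np.degrees(np.arctan2(*(a-b)[::-1])))
e=[onplane("wrist",p,.06,m)[:2] for p in [(239,0),(391,0),(250,217),(383,218)]]
print(e,[np.degrees(np.arctan2(*(e[i+2]-e[i])[::-1])) for i in (0,1)])
th=np.radians(43); X=np.array([np.cos(th),np.sin(th)]);Y=np.array([-X[1],X[0]])
print("centre from near edge",(a+b)/2-.112*Y)
print("label", onplane("wrist",np.mean([(393,70),(417,73),(411,154),(387,155)],0),.05,m))
go(.522,.361,.083,43)
```

```text
[0.54677402 0.43834397] [0.44603205 0.34748008] 0.13566572626418924 42.04877910533126
[array([0.68617827, 0.28785058]), array([0.58755933, 0.19584126]), array([0.54905506, 0.43892545]), array([0.44454271, 0.34298976])] [np.float64(132.2284763625122), np.float64(134.18417983957954)]
centre from near edge [0.57278685 0.31100041]
label [0.50728665 0.25379128 0.05      ]
t 5.68 pos [0.5209 0.36   0.245 ] psi -136.93 j6 -9.2 j1 52.3 w 0.0546 tilt 0.07
 shift units (cur axes) x,y,z: [ 8.1  -0.08 -0.  ]
 turn units: 0.01  (alt -29.99 )
 shift units after turn: [ 8.1  -0.08 -0.  ]
```

>>> {"name": "step_arm", "arguments": {"steps": [[[1,-0.15,0],0],[[1,0,0],0],[[1,0,0],0],[[1,0,0],0],[[1,0,0],0],[[1,0,0],0],[[1,0,0],0],[[0.8,0,0],0],[[0.3,0,0],0],[[0,0,0],0],[[0,0,0],0]]}}

```text
time_s: 6.6
tcp_pos: [0.5239, 0.3628, 0.0843]
eef_rot: [-94.1, 89.9, 39.0]
contact_force: [0.1, -0.6, -1.9]
gripper_width: 0.0546
```

>>> {"name": "step_arm", "arguments": {"steps": [[[0,0,0],0],[[0,0,0],0],[[0,0,0],0],[[0,0,0],0],[[0,0,0],0],[[-0.5,0,0],0],[[-1,0,0],0],[[-1,0,0],0],[[-1,0,0],0],[[-1,0,0],0],[[-1,0,0],0],[[-1,0,0],0],[[-1,0,0],0],[[-0.5,0,0],0]], "fingers": 0.15}}

```text
time_s: 7.77
tcp_pos: [0.5246, 0.3631, 0.2474]
eef_rot: [-93.3, 89.8, 39.8]
contact_force: [0.6, 0.1, 0.1]
gripper_width: 0.0746
```

Run:
```python
from h import *
t=capture("top"); cv2.imwrite("pics/t4.png",t); crop(t,150,100,470,280,2.5,"t4c.png")
go(.649,-.095,.245,43)
```

```text
t 7.82 pos [0.525  0.3634 0.2484] psi -136.91 j6 -9.1 j1 52.2 w 0.0744 tilt 0.34
 shift units (cur axes) x,y,z: [  0.17  11.13 -20.97]
 turn units: 0.01  (alt -29.99 )
 shift units after turn: [  0.17  11.1  -20.99]
```

View pics/t4c.png

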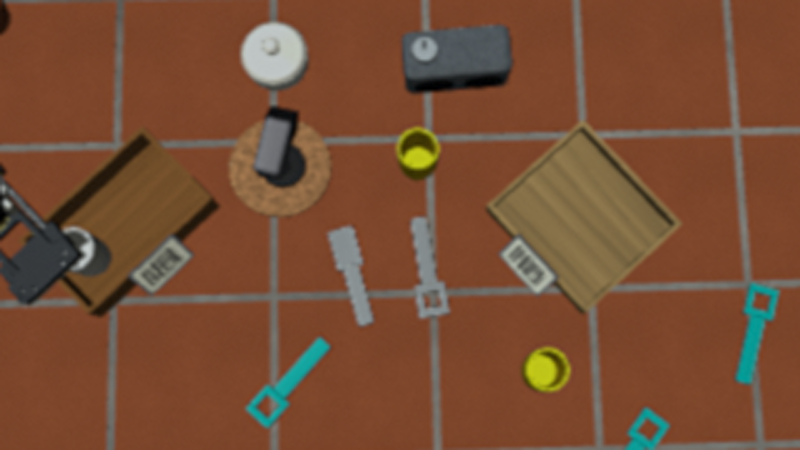

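>>> {"name": "step_arm", "arguments": {"steps": [[[0,0.5,-1],0],[[0,0.5,-1],0],[[0,0.5,-1],0],[[0,0.5,-1],0],[[0,0.5,-1],0],[[0,0.5,-1],0],[[0,0.5,-1],0],[[0,0.5,-1],0],[[0,0.5,-1],0],[[0,0.5,-1],0],[[0,0.6,-1],0],[[0,0.6,-1],0],[[0,0.5,-1],0],[[0,0.5,-1],0],[[0,0.5,-1],0],[[0,0.5,-1],0],[[0,0.5,-1],0],[[0,0.5,-1],0],[[0,0.5,-1],0],[[0,0.5,-1],0]], "fingers": 0}}

```text
time_s: 9.48
tcp_pos: [0.6478, -0.07, 0.243]
eef_rot: [43.5, 90.0, 176.5]
contact_force: [-0.1, 0.5, -0.4]
gripper_width: 0.0878
```

>>> {"name": "step_arm", "arguments": {"steps": [[[0,0.5,-1],0],[[0,0.4,0],0],[[0,0,0],0],[[0,0,0],0]]}}

```text
time_s: 9.82
tcp_pos: [0.6479, -0.096, 0.2431]
eef_rot: [36.0, 90.0, 169.1]
contact_force: [0.0, 0.6, -0.7]
gripper_width: 0.0878
```

Run:
```python
from h import *
m=cam("wrist"); cv2.imwrite("pics/w5.png",capture("wrist"))
go(.649,-.095,.075,43)
K,R,t=m
print(proj("wrist",(.649,-.095,.09),m))
```

```text
t 9.87 pos [ 0.6482 -0.0955  0.2434] psi -136.94 j6 34.4 j1 8.6 w 0.0875 tilt 0.02
 shift units (cur axes) x,y,z: [ 8.42 -0.05 -0.01]
 turn units: 0.01  (alt -29.99 )
 shift units after turn: [ 8.42 -0.05 -0.01]
[318.37796628 189.50666213]
```

View pics/w5.png

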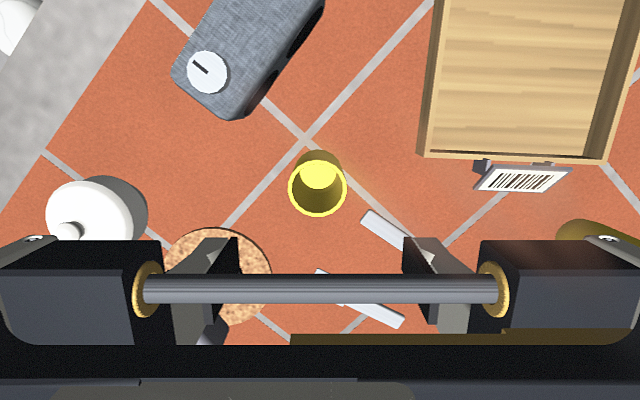

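>>> {"name": "step_arm", "arguments": {"steps": [[[1,0,0],0],[[1,0,0],0],[[1,0,0],0],[[1,0,0],0],[[1,0,0],0],[[1,0,0],0],[[1,0,0],0],[[1,0,0],0],[[0.4,0,0],0],[[0,0,0],0],[[0,0,0],0]]}}

```text
time_s: 10.78
tcp_pos: [0.6487, -0.0952, 0.0759]
eef_rot: [116.7, 90.0, -110.1]
contact_force: [0.3, 0.8, 1.3]
gripper_width: 0.0873
```

>>> {"name": "step_arm", "arguments": {"steps": [[[0,0,0],0],[[0,0,0],0],[[0,0,0],0],[[0,0,0],0],[[0,0,0],0],[[0,0,0],0],[[0,0,0],0],[[-0.5,0,0],0],[[-1,0,0],0],[[-1,0,0],0],[[-1,0,0],0],[[-1,0,0],0],[[-1,0,0],0],[[-1,0,0],0],[[-1,0,0],0],[[-1,0,0],0],[[0,0,0],0]], "fingers": 1, "grip_force": 20}}

```text
time_s: 12.2
tcp_pos: [0.6501, -0.0962, 0.2511]
eef_rot: [-137.4, 89.6, -4.3]
contact_force: [1.1, 0.4, 0.6]
gripper_width: 0.0553
```

Run:
```python
from h import *
th=np.radians(43); c=np.array([.569,.312])-.066*np.array([-np.sin(th),np.cos(th)]); print(c)
go(c[0],c[1],.083,43)
```

```text
[0.61401189 0.26373066]
t 12.20 pos [ 0.6501 -0.0962  0.2511] psi -136.90 j6 34.5 j1 8.6 w 0.0553 tilt 0.40
 shift units (cur axes) x,y,z: [  8.41 -10.98  14.37]
 turn units: 0.02  (alt -29.98 )
 shift units after turn: [  8.41 -10.95  14.39]
```

>>> {"name": "step_arm", "arguments": {"steps": [[[0,-0.8,1],0],[[0,-0.8,1],0],[[0,-0.8,1],0],[[0,-0.8,1],0],[[0,-0.8,1],0],[[0,-0.8,1],0],[[0,-0.8,1],0],[[0,-0.8,1],0],[[0,-0.8,1],0],[[0,-0.8,1],0],[[0,-0.8,1],0],[[0,-0.8,1],0],[[0,-0.7,1],0],[[0,-0.7,1],0],[[0,0,0.4],0],[[0,0,0],0],[[0,0,0],0]]}}

```text
time_s: 13.62
tcp_pos: [0.612, 0.2649, 0.2456]
eef_rot: [86.1, 90.0, -140.7]
contact_force: [1.1, -0.3, -0.6]
gripper_width: 0.0558
```

Run:
```python
from h import *
cv2.imwrite("pics/w6.png",capture("wrist"))
go(.614,.2637,.083,43)
```

```text
t 13.67 pos [0.6123 0.2643 0.2457] psi -136.92 j6 3.0 j1 40.1 w 0.0554 tilt 0.02
 shift units (cur axes) x,y,z: [ 8.14 -0.04 -0.08]
 turn units: 0.01  (alt -29.99 )
 shift units after turn: [ 8.14 -0.04 -0.08]
```

View pics/w6.png

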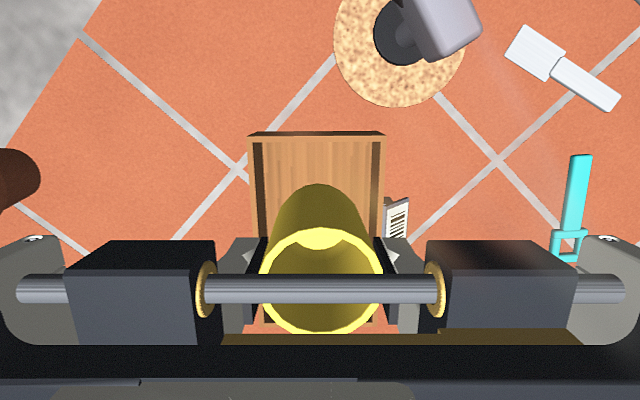

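>>> {"name": "step_arm", "arguments": {"steps": [[[1,0,-0.1],0],[[1,0,0],0],[[1,0,0],0],[[1,0,0],0],[[1,0,0],0],[[1,0,0],0],[[1,0,0],0],[[0.8,0,0],0],[[0.3,0,0],0],[[0,0,0],0],[[0,0,0],0]]}}

```text
time_s: 14.58
tcp_pos: [0.6144, 0.2627, 0.0842]
eef_rot: [-140.4, 90.0, -7.3]
contact_force: [-0.2, 0.4, 0.3]
gripper_width: 0.0553
```

>>> {"name": "step_arm", "arguments": {"steps": [[[0,0,0],0],[[0,0,0],0],[[0,0,0],0],[[0,0,0],0],[[0,0,0],0],[[-0.5,0,0],0],[[-1,0,0],0],[[-1,0,0],0],[[-1,0,0],0],[[-1,0,0],0],[[-1,0,0],0],[[-1,0,0],0],[[-1,0,0],0],[[-0.5,0,0],0]], "fingers": 0.15}}

```text
time_s: 15.75
tcp_pos: [0.6147, 0.2636, 0.2475]
eef_rot: [-105.5, 89.8, 27.6]
contact_force: [0.1, 0.4, 1.5]
gripper_width: 0.0744
```

Run:
```python
from h import *
t=capture("top"); cv2.imwrite("pics/t7.png",t); crop(t,150,100,470,280,2.5,"t7c.png")
go(.353,-.2545,.245,43)
```

```text
t 15.80 pos [0.6151 0.2639 0.2485] psi -136.90 j6 3.2 j1 39.9 w 0.0745 tilt 0.34
 shift units (cur axes) x,y,z: [ 0.18 27.28 -9.97]
 turn units: 0.02  (alt -29.98 )
 shift units after turn: [  0.18  27.26 -10.02]
```

View pics/t7c.png

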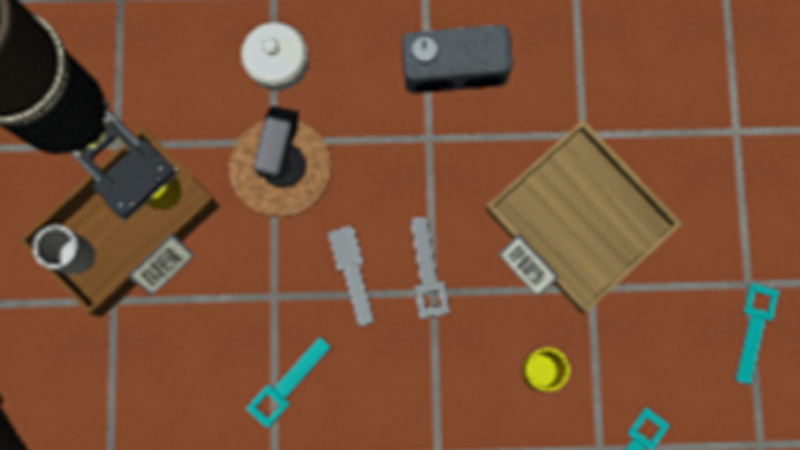

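>>> {"name": "step_arm", "arguments": {"steps": [[[0,1,-0.4],0],[[0,1,-0.4],0],[[0,1,-0.4],0],[[0,1,-0.4],0],[[0,1,-0.4],0],[[0,1,-0.4],0],[[0,1,-0.4],0],[[0,1,-0.4],0],[[0,1,-0.4],0],[[0,1,-0.4],0],[[0,1,-0.3],0],[[0,1,-0.3],0],[[0,1,-0.4],0],[[0,1,-0.4],0],[[0,1,-0.4],0],[[0,1,-0.4],0],[[0,1,-0.4],0],[[0,1,-0.4],0],[[0,1,-0.4],0],[[0,1,-0.4],0]], "fingers": 0}}

```text
time_s: 17.47
tcp_pos: [0.4269, -0.125, 0.2435]
eef_rot: [-73.4, 90.0, 59.6]
contact_force: [0.3, -0.3, 1.1]
gripper_width: 0.0875
```

>>> {"name": "step_arm", "arguments": {"steps": [[[0,1,-0.3],0],[[0,1,-0.3],0],[[0,1,-0.3],0],[[0,1,-0.3],0],[[0,1,-0.3],0],[[0,1,-0.3],0],[[0,1,-0.3],0],[[0,0.2,0],0],[[0,0,0],0],[[0,0,0],0]]}}

```text
time_s: 18.3
tcp_pos: [0.3512, -0.2529, 0.2435]
eef_rot: [-99.7, 90.0, 33.3]
contact_force: [0.6, 0.4, -0.6]
gripper_width: 0.0878
```

Run:
```python
from h import *
m=cam("wrist"); w=capture("wrist"); cv2.imwrite("pics/w8.png",w)
go(.353,-.2545,.075,43)
print(proj("wrist",(.353,-.2545,.09),m))
```

```text
t 18.35 pos [ 0.3516 -0.2526  0.2436] psi -136.95 j6 52.5 j1 -9.4 w 0.0874 tilt 0.02
 shift units (cur axes) x,y,z: [ 8.43  0.01 -0.12]
 turn units: 0.01  (alt -29.99 )
 shift units after turn: [ 8.43  0.01 -0.12]
[319.83365427 187.07080467]
```

View pics/w8.png

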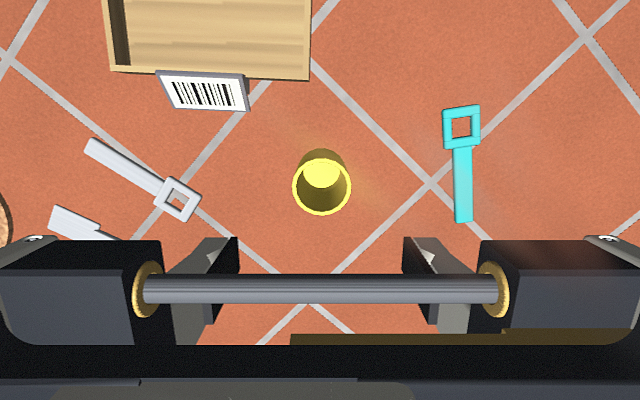

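>>> {"name": "step_arm", "arguments": {"steps": [[[1,0,-0.1],0],[[1,0,0],0],[[1,0,0],0],[[1,0,0],0],[[1,0,0],0],[[1,0,0],0],[[1,0,0],0],[[1,0,0],0],[[0.4,0,0],0],[[0,0,0],0],[[0,0,0],0]]}}

```text
time_s: 19.27
tcp_pos: [0.3534, -0.254, 0.0758]
eef_rot: [54.7, 90.0, -172.1]
contact_force: [0.8, -0.6, -0.3]
gripper_width: 0.0876
```

>>> {"name": "step_arm", "arguments": {"steps": [[[0,0,0],0],[[0,0,0],0],[[0,0,0],0],[[0,0,0],0],[[0,0,0],0],[[0,0,0],0],[[0,0,0],0],[[-0.5,0,0],0],[[-1,0,0],0],[[-1,0,0],0],[[-1,0,0],0],[[-1,0,0],0],[[-1,0,0],0],[[-1,0,0],0],[[-1,0,0],0],[[-1,0,0],0],[[0,0,0],0]], "fingers": 1, "grip_force": 20}}

```text
time_s: 20.68
tcp_pos: [0.3546, -0.255, 0.2493]
eef_rot: [-154.8, 89.7, -21.7]
contact_force: [1.3, -1.0, 0.4]
gripper_width: 0.0542
```

Run:
```python
from h import *
go(.569,.312,.083,43)
```

```text
t 20.68 pos [ 0.3546 -0.255   0.2493] psi -136.90 j6 52.7 j1 -9.6 w 0.0542 tilt 0.34
 shift units (cur axes) x,y,z: [  8.31 -27.2   13.38]
 turn units: 0.02  (alt -29.98 )
 shift units after turn: [  8.31 -27.17  13.42]
```

>>> {"name": "step_arm", "arguments": {"steps": [[[0,-1,0.5],0],[[0,-1,0.5],0],[[0,-1,0.5],0],[[0,-1,0.5],0],[[0,-1,0.5],0],[[0,-1,0.5],0],[[0,-1,0.5],0],[[0,-1,0.5],0],[[0,-1,0.5],0],[[0,-1,0.5],0],[[0,-1,0.5],0],[[0,-1,0.5],0],[[0,-1,0.5],0],[[0,-1,0.5],0],[[0,-1,0.5],0],[[0,-1,0.5],0],[[0,-1,0.5],0],[[0,-1,0.5],0],[[0,-1,0.5],0],[[0,-1,0.5],0]]}}

```text
time_s: 22.35
tcp_pos: [0.5086, 0.1659, 0.2448]
eef_rot: [70.6, 89.9, -156.3]
contact_force: [0.3, -0.3, -0.1]
gripper_width: 0.0545
```

>>> {"name": "step_arm", "arguments": {"steps": [[[0,-1,0.5],0],[[0,-1,0.5],0],[[0,-1,0.5],0],[[0,-1,0.5],0],[[0,-1,0.5],0],[[0,-1,0.5],0],[[0,-1,0.3],0],[[0,-0.1,0],0],[[0,0,0],0],[[0,0,0],0],[[0,0,0],0]]}}

```text
time_s: 23.27
tcp_pos: [0.5669, 0.3094, 0.2453]
eef_rot: [81.6, 90.0, -145.4]
contact_force: [0.1, 0.1, -0.6]
gripper_width: 0.0541
```

Run:
```python
from h import *
m=cam("wrist");cv2.imwrite("pics/w9.png",capture("wrist"))
go(.569,.312,.083,43)
t=capture("top"); crop(t,150,100,470,280,2.5,"t9c.png")
```

```text
t 23.32 pos [0.567  0.3094 0.2456] psi -136.96 j6 -2.9 j1 45.9 w 0.0544 tilt 0.02
 shift units (cur axes) x,y,z: [ 8.13 -0.16  0.03]
 turn units: 0.01  (alt -29.99 )
 shift units after turn: [ 8.13 -0.16  0.03]
```

View pics/w9.png

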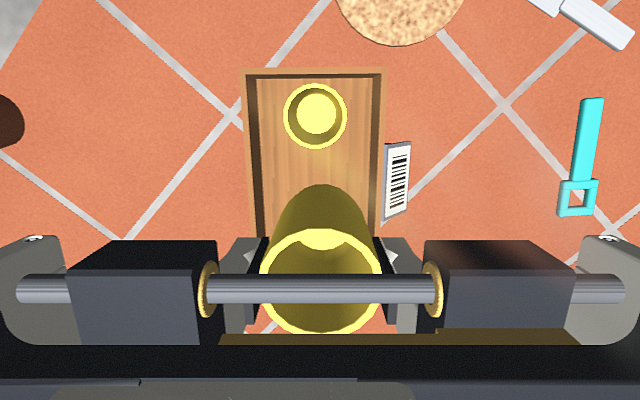

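View pics/t9c.png

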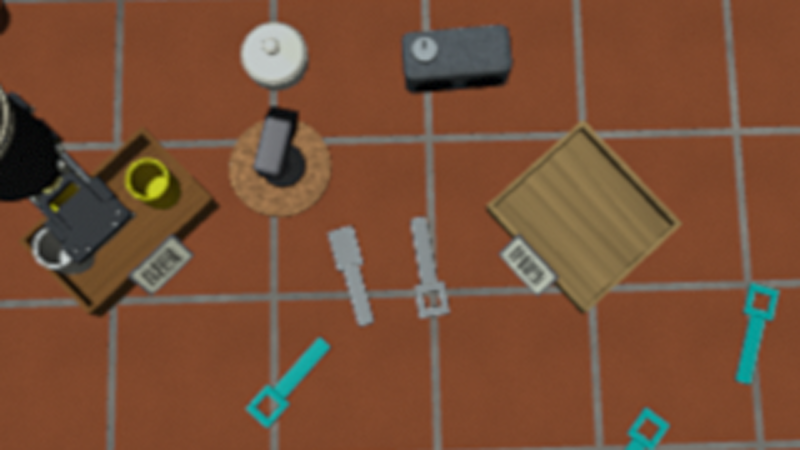

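>>> {"name": "step_arm", "arguments": {"steps": [[[1,-0.15,0],0],[[1,0,0],0],[[1,0,0],0],[[1,0,0],0],[[1,0,0],0],[[1,0,0],0],[[1,0,0],0],[[0.8,0,0],0],[[0.3,0,0],0],[[0,0,0],0],[[0,0,0],0]]}}

```text
time_s: 24.28
tcp_pos: [0.5697, 0.312, 0.0842]
eef_rot: [-104.8, 90.0, 28.2]
contact_force: [0.9, -0.4, -0.2]
gripper_width: 0.0542
```

>>> {"name": "step_arm", "arguments": {"steps": [[[0,0,0],0],[[0,0,0],0],[[0,0,0],0],[[0,0,0],0],[[0,0,0],0],[[-0.5,0,0],0],[[-1,0,0],0],[[-1,0,0],0],[[-1,0,0],0],[[-1,0,0],0],[[-1,0,0],0],[[-1,0,0],0],[[-1,0,0],0],[[-0.5,0,0],0]], "fingers": 0.15}}

```text
time_s: 25.45
tcp_pos: [0.5703, 0.3126, 0.2474]
eef_rot: [-99.0, 89.8, 34.1]
contact_force: [0.4, 0.3, 1.1]
gripper_width: 0.0747
```

Run:
```python
from h import *
t=capture("top"); cv2.imwrite("pics/t10.png",t); crop(t,150,100,470,280,2.5,"t10c.png")
s=capture("scene")
# steel mask
def steel(im,n):
    h=cv2.cvtColor(im,cv2.COLOR_BGR2HSV); m=((h[...,1]<40)&(h[...,2]>110)).astype(np.uint8)
    for c in cv2.findContours(m,cv2.RETR_EXTERNAL,cv2.CHAIN_APPROX_NONE)[0]:
        if cv2.contourArea(c)>60:
            (cx,cy),(w,hh),a=cv2.minAreaRect(c); b=cv2.boxPoints(((cx,cy),(w,hh),a))
            P=np.array([onplane(n,p,.007)[:2] for p in b])
            if np.ptp(P)<1 and max(w,hh)>2.2*min(w,hh):
                l=[np.linalg.norm(P[i]-P[(i+1)%4]) for i in range(2)]; i=int(np.argmax(l)); d=P[(i+1)%4]-P[i]
                print(n,(round(cx,1),round(cy,1)),"c",P.mean(0).round(4),"len",np.round(l,3),"ang",np.degrees(np.arctan2(d[1],d[0])).round(1))
steel(t,"top"); steel(s,"scene")
go(.498,-.103,.245,95.7)
```

```text
top (290.6, 210.2) c [0.488  0.0013] len [0.036 0.139] ang -167.1
top (257.6, 157.5) c [0.6789 0.1151] len [0.069 0.029] ang -13.7
scene (389.5, 166.0) c [0.6193 0.1812] len [0.032 0.08 ] ang -16.4
t 25.55 pos [0.5703 0.3128 0.2464] psi -136.92 j6 -2.8 j1 45.9 w 0.0747 tilt 0.25
 shift units (cur axes) x,y,z: [  0.07  16.84 -12.72]
 turn units: -8.77  (alt 21.23 )
 shift units after turn: [ 0.07 20.33  5.66]
```

View pics/t10c.png

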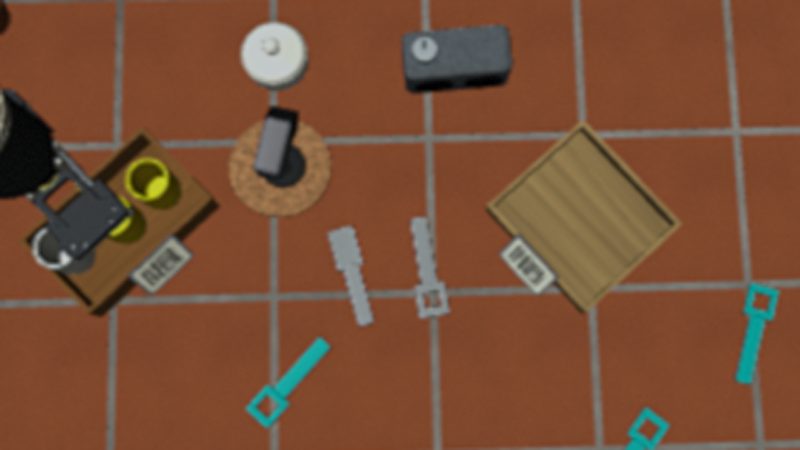

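>>> {"name": "step_arm", "arguments": {"steps": [[[0,0,0],-1],[[0,0,0],-1],[[0,0,0],-1],[[0,0,0],-1],[[0,0,0],-1],[[0,0,0],-1],[[0,0,0],-1],[[0,0,0],-1],[[0,0,0],-1],[[0,0,0],-0.8],[[0,1,0.5],0],[[0,1,0.5],0],[[0,1,0.5],0],[[0,1,0.5],0],[[0,1,0.5],0],[[0,1,0.5],0],[[0,1,0.5],0],[[0,1,0.5],0],[[0,1,0.5],0],[[0,1,0.5],0]], "fingers": 0.3}}

```text
time_s: 27.22
tcp_pos: [0.5117, 0.0947, 0.2425]
eef_rot: [7.9, 89.9, -160.2]
contact_force: [0.4, 0.3, 0.2]
gripper_width: 0.0611
```

>>> {"name": "step_arm", "arguments": {"steps": [[[0,1,0.5],0],[[0,1,0.5],0],[[0,1,0.5],0],[[0,1,0.5],0],[[0,0.5,0.2],0],[[0,0,0],0],[[0,0,0],0],[[0,0,0],0]]}}

```text
time_s: 27.88
tcp_pos: [0.4884, -0.0008, 0.2432]
eef_rot: [-6.7, 90.0, -174.9]
contact_force: [0.0, 0.3, 1.4]
gripper_width: 0.0612
```

Run:
```python
from h import *
m=cam("wrist");cv2.imwrite("pics/w11.png",capture("wrist"))
go(.488,0,.022,102)
print(proj("wrist",(.488,0,.01),m))
t=capture("top"); cv2.imwrite("pics/t11.png",t); crop(t,150,100,310,230,5,"t11c.png")
```

```text
t 27.93 pos [ 0.4885 -0.0006  0.2433] psi -78.11 j6 78.8 j1 23.0 w 0.0613 tilt 0.02
 shift units (cur axes) x,y,z: [11.06 -0.03  0.02]
 turn units: -0.02  (alt 29.98 )
 shift units after turn: [11.06 -0.03  0.02]
[319.20564571 172.24762692]
```

View pics/w11.png

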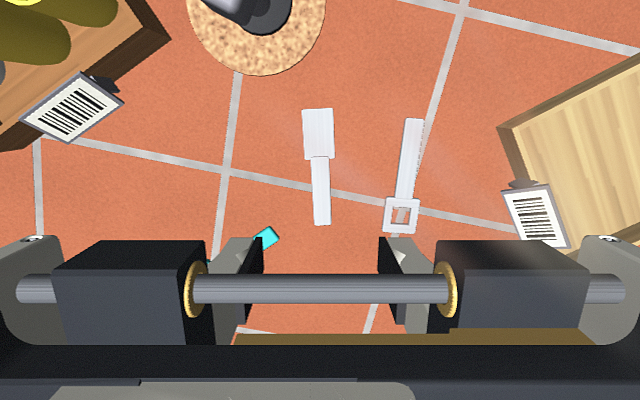

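View pics/t11c.png

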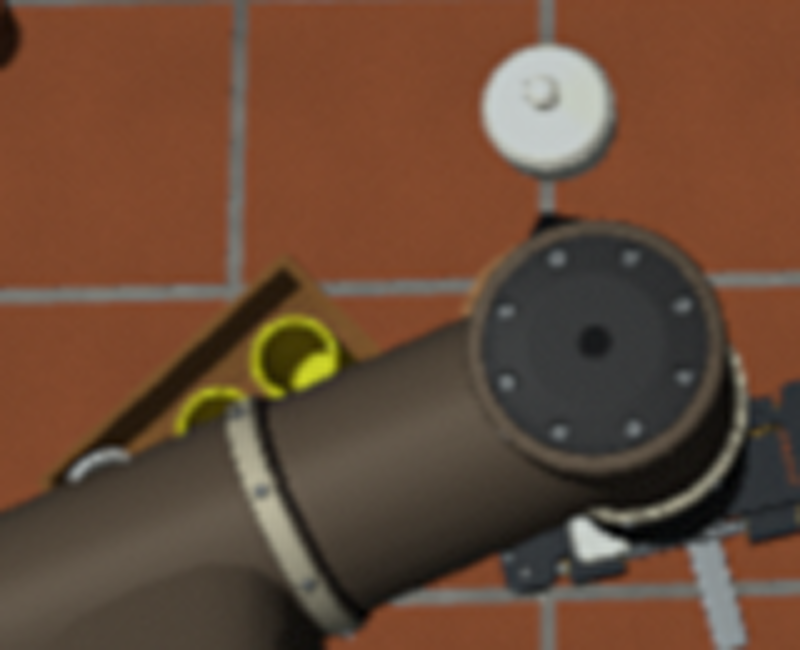

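Run:
```python
from h import *
m=cam("wrist")
w=cv2.imread("pics/w11.png"); h=cv2.cvtColor(w,cv2.COLOR_BGR2HSV)
mk=((h[...,1]<35)&(h[...,2]>190)).astype(np.uint8); mk[:95]=0; mk[236:]=0; mk[:,:290]=0; mk[:,440:]=0
for c in cv2.findContours(mk,cv2.RETR_EXTERNAL,cv2.CHAIN_APPROX_NONE)[0]:
    if cv2.contourArea(c)<200: continue
    ys,xs=c[:,0,1],c[:,0,0]; print(xs.min(),xs.max(),ys.min(),ys.max())
    G=np.array([onplane("wrist",p,.01,m)[:2] for p in c[:,0]],np.float32)
    r=cv2.minAreaRect((G*1000).astype(np.float32)); print(r)
    (cx,cy),(a,b),_=r; bp=cv2.boxPoints(r); l=bp[1]-bp[0]; l2=bp[2]-bp[1]; d=l if np.linalg.norm(l)>np.linalg.norm(l2) else l2
    print("ang",np.degrees(np.arctan2(d[1],d[0])))
print([onplane("wrist",p,.01,m) for p in [(320,160),(321.5,222)]])
go(.488,0,.022,102)
```

```text
335 384 189 205
((467.5876770019531, -53.26469421386719), (8.994379043579102, 61.80221939086914), 0.12327036261558533)
ang -89.8767
302 334 108 225
((491.32635498046875, 0.19889068603515625), (138.5984344482422, 35.26545715332031), 14.600574493408203)
ang 14.600574
382 439 95 235
((513.52001953125, -103.04843139648438), (168.33639526367188, 47.71574020385742), 8.273599624633789)
ang 8.273599
[array([0.50241892, 0.00232213, 0.01      ]), array([ 0.42764989, -0.0152371 ,  0.01      ])]
t 27.98 pos [ 0.4884 -0.0005  0.2433] psi -78.09 j6 78.8 j1 23.1 w 0.0614 tilt 0.02
 shift units (cur axes) x,y,z: [11.06 -0.03  0.02]
 turn units: -0.02  (alt 29.98 )
 shift units after turn: [11.06 -0.03  0.02]
```

>>> {"name": "step_arm", "arguments": {"steps": [[[1,0,0],-0.2],[[1,0,0],0],[[1,0,0],0],[[1,0,0],0],[[1,0,0],0],[[1,0,0],0],[[1,0,0],0],[[1,0,0],0],[[1,0,0],0],[[1,0,0],0],[[0.8,0,0],0],[[0.2,0,0],0],[[0,0,0],0],[[0,0,0],0]]}}

```text
time_s: 29.15
tcp_pos: [0.4887, -0.0007, 0.0239]
eef_rot: [84.2, 90.0, -82.7]
contact_force: [-0.2, 0.4, -0.5]
gripper_width: 0.061
```

>>> {"name": "step_arm", "arguments": {"steps": [[[0,0,0],0],[[0,0,0],0],[[0,0,0],0],[[0,0,0],0],[[0,0,0],0],[[0,0,0],0],[[0,0,0],0],[[0,0,0],0]], "fingers": 1, "grip_force": 35}}

```text
time_s: 29.82
tcp_pos: [0.4883, -0.0012, 0.0237]
eef_rot: [178.7, 90.0, 11.8]
contact_force: [-1.2, -0.0, 2.3]
gripper_width: 0.0217
```

Run:
```python
from h import *
go(.488,0,.25)
```

```text
t 29.82 pos [ 0.4883 -0.0012  0.0237] psi -76.93 j6 80.1 j1 23.0 w 0.0217 tilt 0.01
 shift units (cur axes) x,y,z: [-11.31  -0.06   0.  ]
```

>>> {"name": "step_arm", "arguments": {"steps": [[[-0.3,0,0],0],[[-0.7,0,0],0],[[-1,0,0],0],[[-1,0,0],0],[[-1,0,0],0],[[-1,0,0],0],[[-1,0,0],0],[[-1,0,0],0],[[-1,0,0],0],[[-1,0,0],0],[[0,0,0],-0.6],[[0,0,0],-1],[[0,0,0],-1],[[0,0,0],-1],[[0,0,0],-1],[[0,0,0],0]]}}

```text
time_s: 31.15
tcp_pos: [0.4879, -0.0013, 0.2038]
eef_rot: [-68.9, 90.0, 152.0]
contact_force: [-0.7, 0.6, -0.2]
gripper_width: 0.021
```

>>> {"name": "step_arm", "arguments": {"steps": [[[0,1,0.5],0],[[0,1,0.5],0],[[0,1,0.5],0],[[0,1,0.5],0],[[0,1,0.5],0],[[0,1,0.5],0],[[0,1,0.5],0],[[0,1,0.5],0],[[0,1,0.5],0],[[0,1,0.5],0],[[0,1,0.5],0],[[0,1,0.5],0],[[0,1,0.5],0],[[0,1,0.5],0],[[0,1,0.5],0],[[0,1,0],0],[[0,0.5,0],0],[[0,0,0],0],[[0,0,0],0],[[0,0,0],0]]}}

```text
time_s: 32.82
tcp_pos: [0.5891, -0.3485, 0.2034]
eef_rot: [-77.5, 90.0, 143.1]
contact_force: [-0.5, 0.3, 0.8]
gripper_width: 0.0216
```

Run:
```python
from h import *
m=cam("wrist");cv2.imwrite("pics/w12.png",capture("wrist"))
go(.588,-.349,.031,-49.5)
print(m[1].tolist(),m[2].tolist())
```

```text
t 32.87 pos [ 0.5891 -0.3484  0.2037] psi -49.35 j6 145.0 j1 -14.3 w 0.0215 tilt 0.02
 shift units (cur axes) x,y,z: [ 8.63 -0.01  0.06]
 turn units: 0.02  (alt -29.98 )
 shift units after turn: [ 8.63 -0.01  0.06]
[[0.6501442606457654, -0.7598106504765044, 0.00046451247737340495], [-0.728857624471578, -0.6234858525275363, 0.2828991957352642], [-0.21466020497292626, -0.18426385190938088, -0.9591495343691196]] [-0.6478909754137787, 0.18817273902117007, 0.4126006418838699]
```

View pics/w12.png

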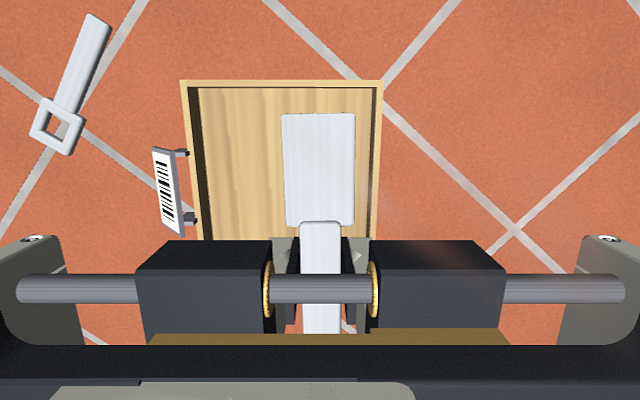

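Run:
```python
from h import *
m=cam("wrist")
a=onplane("wrist",(180,82),.034,m)[:2];b=onplane("wrist",(383,80),.034,m)[:2]
d=b-a; th=np.arctan2(d[1],d[0]); print(np.linalg.norm(d),np.degrees(th)); 
Y=np.array([-np.sin(th),np.cos(th)]); print("centre",(a+b)/2-.1*Y)
print("label",onplane("wrist",np.mean([(152,148),(173,151),(184,229),(162,236)],0),.05,m))
go(.588,-.349,.0315,-49.5)
```

```text
0.18313075516907396 -48.877511214410426
centre [ 0.56440395 -0.32503992]
label [ 0.49452275 -0.24094117  0.05      ]
t 32.87 pos [ 0.5891 -0.3484  0.2037] psi -49.35 j6 145.0 j1 -14.3 w 0.0215 tilt 0.02
 shift units (cur axes) x,y,z: [ 8.61 -0.01  0.06]
 turn units: 0.02  (alt -29.98 )
 shift units after turn: [ 8.61 -0.01  0.06]
```

>>> {"name": "step_arm", "arguments": {"steps": [[[1,0,0],0],[[1,0,0],0],[[1,0,0],0],[[1,0,0],0],[[1,0,0],0],[[1,0,0],0],[[1,0,0],0],[[1,0,0],0],[[0.4,0,0],0],[[0.2,0,0],0],[[0,0,0],0],[[0,0,0],0]]}}

```text
time_s: 33.87
tcp_pos: [0.5901, -0.3493, 0.0327]
eef_rot: [113.4, 89.9, -25.9]
contact_force: [-0.1, -0.4, 0.1]
gripper_width: 0.0216
```

>>> {"name": "step_arm", "arguments": {"steps": [[[0,0,0],0],[[0,0,0],0],[[0,0,0],0],[[0,0,0],0],[[0,0,0],0],[[-0.5,0,0],0],[[-1,0,0],0],[[-1,0,0],0],[[-1,0,0],0],[[-1,0,0],0],[[-1,0,0],0],[[-1,0,0],0],[[-1,0,0],0],[[-1,0,0],0],[[-1,0,0],0],[[-1,0,0],0],[[0,0,0],0],[[0,0,0],0]], "fingers": 0.55}}

```text
time_s: 35.37
tcp_pos: [0.59, -0.3495, 0.2439]
eef_rot: [121.7, 89.8, -17.6]
contact_force: [-0.7, -0.2, -0.6]
gripper_width: 0.0392
```

Run:
```python
from h import *
m=cam("wrist");cv2.imwrite("pics/w13.png",capture("wrist"))
t=capture("top"); crop(t,150,100,470,280,2.5,"t13c.png")
go(.498,-.103,.245,95.7)
```

```text
t 35.47 pos [ 0.5891 -0.349   0.2414] psi -49.34 j6 145.1 j1 -14.4 w 0.0395 tilt 0.04
 shift units (cur axes) x,y,z: [ -0.18 -12.3   -4.56]
 turn units: 5.83  (alt -24.17 )
 shift units after turn: [ -0.18 -12.69   3.31]
```

View pics/w13.png

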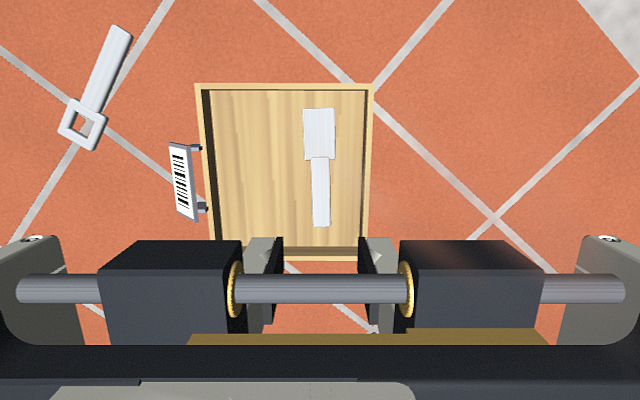

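View pics/t13c.png

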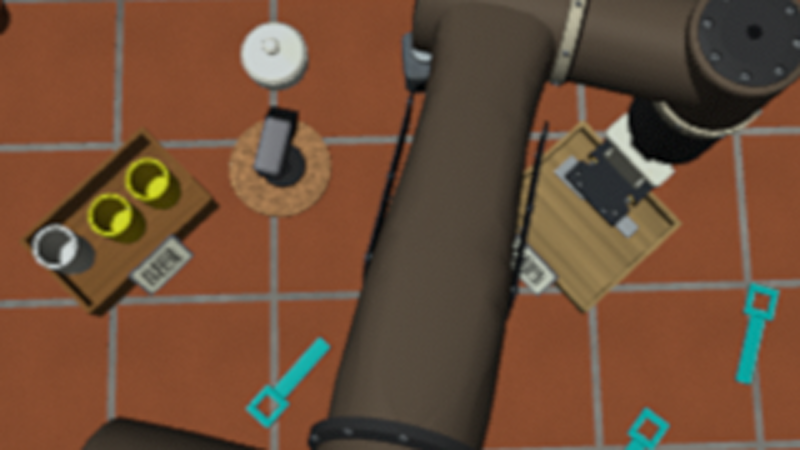

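Run:
```python
from h import *
m=cam("wrist")
a=onplane("wrist",(123,28),.008,m)[:2];b=onplane("wrist",(79,149),.008,m)[:2]
print(a,b,np.linalg.norm(a-b),(a+b)/2,np.degrees(np.arctan2(*(b-a)[::-1])))
a=onplane("wrist",(115,55),.01,m)[:2];b=onplane("wrist",(94,101),.01,m)[:2]
print("handle mid pts",a,b,np.degrees(np.arctan2(*(b-a)[::-1])))
go(.498,-.103,.245,-85)
```

```text
[ 0.57131272 -0.09388323] [ 0.42879966 -0.12068497] 0.14501140158975023 [ 0.50005619 -0.1072841 ] -169.34906725216874
handle mid pts [ 0.543739  -0.1019444] [ 0.48788289 -0.10837293] -173.43466280757747
t 35.47 pos [ 0.5891 -0.349   0.2414] psi -49.34 j6 145.1 j1 -14.4 w 0.0395 tilt 0.04
 shift units (cur axes) x,y,z: [ -0.18 -12.3   -4.56]
 turn units: 5.94  (alt -24.06 )
 shift units after turn: [ -0.18 -12.65   3.46]
```

>>> {"name": "step_arm", "arguments": {"steps": [[[0,0,0],1],[[0,0,0],1],[[0,0,0],1],[[0,0,0],1],[[0,0,0],1],[[0,0,0],0.6],[[0,-1,0.3],0],[[0,-1,0.3],0],[[0,-1,0.3],0],[[0,-1,0.3],0],[[0,-1,0.3],0],[[0,-1,0.3],0],[[0,-1,0.3],0],[[0,-1,0.3],0],[[0,-1,0.3],0],[[0,-1,0.3],0],[[0,-1,0.1],0],[[0,-1,0],0],[[0,-0.7,0],0],[[0,0,0],0]], "fingers": 0.3}}

```text
time_s: 37.13
tcp_pos: [0.4959, -0.1031, 0.241]
eef_rot: [-23.2, 89.9, 163.9]
contact_force: [-0.3, 0.1, 0.0]
gripper_width: 0.0612
```

>>> {"name": "step_arm", "arguments": {"steps": [[[0,0,0],0],[[0,0,0],0]]}}

```text
time_s: 37.3
tcp_pos: [0.4965, -0.1051, 0.2411]
eef_rot: [6.8, 89.9, -166.1]
contact_force: [-0.6, 0.1, -0.4]
gripper_width: 0.0611
```

Run:
```python
from h import *
m=cam("wrist");w=capture("wrist");cv2.imwrite("pics/w14.png",w)
h=cv2.cvtColor(w,cv2.COLOR_BGR2HSV)
mk=((h[...,1]<35)&(h[...,2]>190)).astype(np.uint8); mk[236:]=0
for c in cv2.findContours(mk,cv2.RETR_EXTERNAL,cv2.CHAIN_APPROX_NONE)[0]:
    if cv2.contourArea(c)<400: continue
    G=np.array([onplane("wrist",p,.009,m)[:2] for p in c[:,0]],np.float32)
    r=cv2.minAreaRect((G*1000).astype(np.float32)); bp=cv2.boxPoints(r); l=bp[1]-bp[0]; l2=bp[2]-bp[1]; d=l if np.linalg.norm(l)>np.linalg.norm(l2) else l2
    print(c[:,0].min(0),c[:,0].max(0),np.round(r[0],1),np.round(r[1],1),"ang",np.degrees(np.arctan2(d[1],d[0])).round(1))
go(.498,-.104,.022,97)
```

```text
[544 221] [639 235] [ 467.1 -447.8] [  9.2 121. ] ang -89.8
[413 166] [477 227] [ 481.9 -259.4] [96.2 38.9] ang 40.5
[266 106] [336 235] [489.  -81.2] [154.   80.9] ang 13.8
[126  75] [148 235] [483.8 106.5] [ 25.3 187.2] ang -5.0
[506  50] [582 169] [ 591.6 -349.4] [142.7  35.5] ang 42.0
[592  21] [639  37] [ 684.4 -391.8] [54.3  9.4] ang 89.6
[374   0] [543  22] [ 684.5 -225.2] [174.5   9.3] ang 90.0
[329   0] [352 168] [ 589.9 -111.3] [  9.3 174.4] ang -0.0
t 37.35 pos [ 0.4966 -0.1053  0.2411] psi -82.95 j6 86.8 j1 10.2 w 0.0614 tilt 0.05
 shift units (cur axes) x,y,z: [10.96 -0.06 -0.08]
 turn units: 0.01  (alt -29.99 )
 shift units after turn: [10.96 -0.06 -0.08]
```

View pics/w14.png

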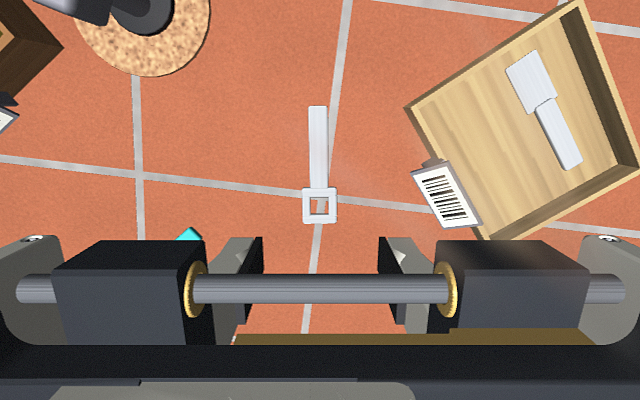

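>>> {"name": "step_arm", "arguments": {"steps": [[[1,0,0],0],[[1,0,0],0],[[1,0,0],0],[[1,0,0],0],[[1,0,0],0],[[1,0,0],0],[[1,0,0],0],[[1,0,0],0],[[1,0,0],0],[[1,0,0],0],[[0.7,0,0],0],[[0.2,0,0],0],[[0,0,0],0],[[0,0,0],0]]}}

```text
time_s: 38.52
tcp_pos: [0.497, -0.1053, 0.0238]
eef_rot: [42.1, 90.0, -130.9]
contact_force: [0.2, -0.5, 1.1]
gripper_width: 0.0612
```

>>> {"name": "step_arm", "arguments": {"steps": [[[0,0,0],0],[[0,0,0],0],[[0,0,0],0],[[0,0,0],0],[[0,0,0],0],[[0,0,0],0],[[0,0,0],0],[[0,0,0],0]], "fingers": 1, "grip_force": 35}}

```text
time_s: 39.18
tcp_pos: [0.4968, -0.1048, 0.0237]
eef_rot: [171.6, 90.0, -1.3]
contact_force: [-0.7, 0.2, 2.7]
gripper_width: 0.0213
```

Run:
```python
from h import *
p=proj("wrist",(.498,-.1,.01)); 
a=np.array([ .5645,-.323]); th=np.radians(-49.3); B=a-.037*np.array([np.cos(th),np.sin(th)]); print(B)
go(B[0],B[1],.2,-49.3)
```

```text
[ 0.54037236 -0.29494903]
t 39.18 pos [ 0.4968 -0.1048  0.0237] psi -82.92 j6 86.8 j1 10.3 w 0.0213 tilt 0.01
 shift units (cur axes) x,y,z: [-8.81  9.71 -0.99]
 turn units: -5.6  (alt 24.4 )
 shift units after turn: [-8.81  8.63  4.55]
```

>>> {"name": "step_arm", "arguments": {"steps": [[[-0.3,0,0],0],[[-0.7,0,0],0],[[-1,0,0],0],[[-1,0,0],0],[[-1,0,0],0],[[-1,0,0],0],[[-1,0,0],0],[[-1,0,0],0],[[-1,0,0],0],[[-1,0,0],0],[[0,0,0],-0.6],[[0,0,0],-1],[[0,0,0],-1],[[0,0,0],-1],[[0,0,0],-1],[[0,0,0],-1],[[0,0,0],0]]}}

```text
time_s: 40.6
tcp_pos: [0.4963, -0.1048, 0.2037]
eef_rot: [-62.1, 90.0, 158.8]
contact_force: [-0.2, 0.2, -1.9]
gripper_width: 0.0215
```

>>> {"name": "step_arm", "arguments": {"steps": [[[0,1,0.5],0],[[0,1,0.5],0],[[0,1,0.5],0],[[0,1,0.5],0],[[0,1,0.5],0],[[0,1,0.5],0],[[0,1,0.5],0],[[0,1,0.5],0],[[0,0.6,0.5],0],[[0,0,0],0],[[0,0,0],0],[[0,0,0],0]]}}

```text
time_s: 41.6
tcp_pos: [0.5402, -0.2937, 0.2034]
eef_rot: [-70.4, 90.0, 150.1]
contact_force: [0.0, -0.2, 0.0]
gripper_width: 0.0211
```

Run:
```python
from h import *
m=cam("wrist");cv2.imwrite("pics/w15.png",capture("wrist"))
go(.5404,-.295,.0315,-49.3)
```

```text
t 41.65 pos [ 0.5403 -0.2934  0.2036] psi -49.41 j6 140.9 j1 -10.3 w 0.0211 tilt 0.02
 shift units (cur axes) x,y,z: [8.6  0.06 0.05]
 turn units: -0.02  (alt 29.98 )
 shift units after turn: [8.6  0.06 0.05]
```

View pics/w15.png

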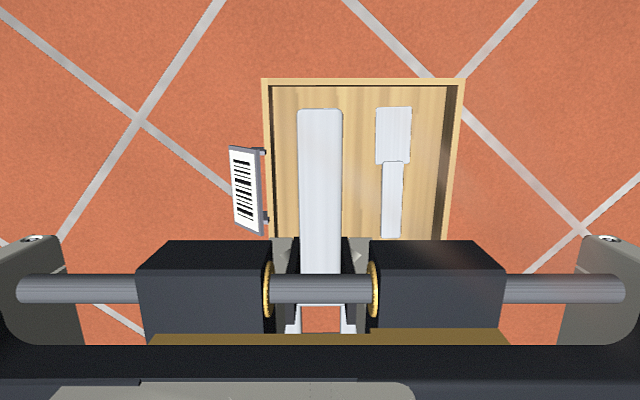

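>>> {"name": "step_arm", "arguments": {"steps": [[[1,0,0],0],[[1,0,0],0],[[1,0,0],0],[[1,0,0],0],[[1,0,0],0],[[1,0,0],0],[[1,0,0],0],[[1,0,0],0],[[0.4,0,0],0],[[0.2,0,0],0],[[0,0,0],0],[[0,0,0],0]]}}

```text
time_s: 42.65
tcp_pos: [0.5412, -0.2938, 0.0325]
eef_rot: [116.4, 89.9, -22.9]
contact_force: [-0.3, -0.9, -0.4]
gripper_width: 0.0214
```

>>> {"name": "step_arm", "arguments": {"steps": [[[0,0,0],0],[[0,0,0],0],[[0,0,0],0],[[0,0,0],0],[[0,0,0],0],[[-0.5,0,0],0],[[-1,0,0],0],[[-1,0,0],0],[[-1,0,0],0],[[-1,0,0],0],[[-1,0,0],0],[[-1,0,0],0],[[-1,0,0],0],[[-1,0,0],0],[[-1,0,0],0],[[-1,0,0],0],[[0,0,0],0],[[0,0,0],0]], "fingers": 0.55}}

```text
time_s: 44.15
tcp_pos: [0.541, -0.2941, 0.2437]
eef_rot: [126.8, 89.8, -12.5]
contact_force: [-0.5, 0.4, -0.9]
gripper_width: 0.0395
```

Run:
```python
from h import *
m=cam("wrist");cv2.imwrite("pics/w16.png",capture("wrist"))
t=capture("top"); cv2.imwrite("pics/t16.png",t); crop(t,150,100,350,230,4,"t16c.png")
go(.63,.1,.245,76)
```

```text
t 44.25 pos [ 0.5401 -0.2937  0.2415] psi -49.34 j6 141.0 j1 -10.4 w 0.0398 tilt 0.03
 shift units (cur axes) x,y,z: [ -0.18 -12.   -16.24]
 turn units: 9.11  (alt -20.89 )
 shift units after turn: [ -0.18 -20.19   0.4 ]
```

View pics/w16.png

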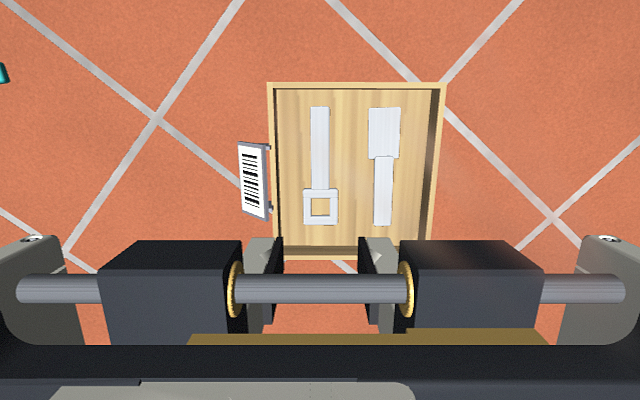

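View pics/t16c.png

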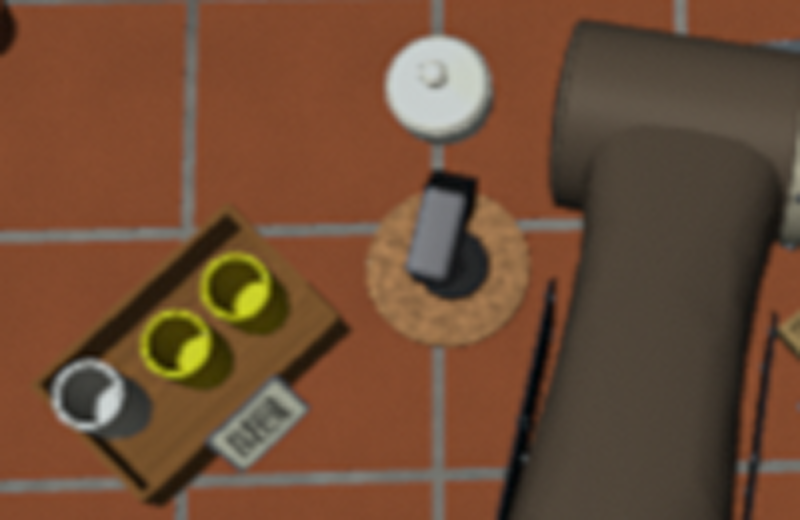

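>>> {"name": "step_arm", "arguments": {"steps": [[[0,0,0],1],[[0,0,0],1],[[0,0,0],1],[[0,0,0],1],[[0,0,0],1],[[0,0,0],1],[[0,0,0],1],[[0,0,0],1],[[0,0,0],1],[[0,0,0],0.2],[[0,-1,0],0],[[0,-1,0],0],[[0,-1,0],0],[[0,-1,0],0],[[0,-1,0],0],[[0,-1,0],0],[[0,-1,0],0],[[0,-1,0],0],[[0,-1,0],0],[[0,-1,0.3],0]], "fingers": 0}}

```text
time_s: 45.92
tcp_pos: [0.5852, -0.098, 0.2406]
eef_rot: [26.8, 89.9, -167.6]
contact_force: [0.5, -0.1, 0.7]
gripper_width: 0.0875
```

>>> {"name": "step_arm", "arguments": {"steps": [[[0,-1,0],0],[[0,-1,0],0],[[0,-1,0],0],[[0,-1,0],0],[[0,-1,0],0],[[0,-1,0],0],[[0,-1,0],0],[[0,-1,0],0],[[0,-1,0],0],[[0,-1,0],0],[[0,0,0],0],[[0,0,0],0],[[0,0,0],0]]}}

```text
time_s: 47.0
tcp_pos: [0.6347, 0.0945, 0.2409]
eef_rot: [37.9, 89.9, -156.5]
contact_force: [0.1, 0.3, 0.5]
gripper_width: 0.0875
```

Run:
```python
from h import *
m=cam("wrist");cv2.imwrite("pics/w17.png",capture("wrist"))
go(.635,.097,.106,-104.5)
t=capture("top"); cv2.imwrite("pics/t17.png",t)
```

```text
t 47.05 pos [0.6347 0.0942 0.2411] psi -104.49 j6 49.7 j1 25.8 w 0.0877 tilt 0.06
 shift units (cur axes) x,y,z: [ 6.76 -0.14  0.02]
 turn units: 0.0  (alt -30.0 )
 shift units after turn: [ 6.76 -0.14  0.02]
```

View pics/w17.png

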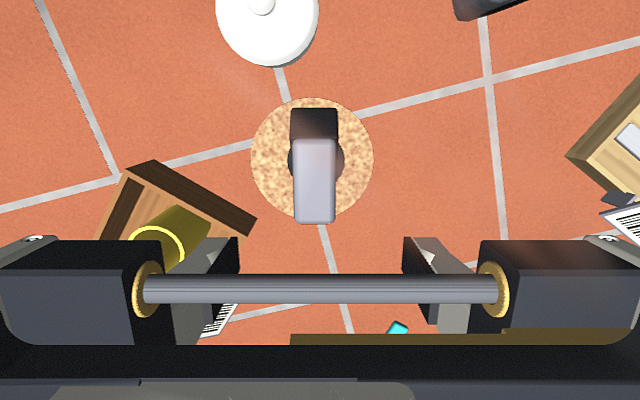

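Run:
```python
from h import *
m=cam("wrist")
b=onplane("wrist",(313.5,222.5),.125,m)[:2]; f=onplane("wrist",(314.5,139.5),.125,m)[:2]
print(b,f,np.linalg.norm(f-b),np.degrees(np.arctan2(*(f-b)[::-1])))
u=(f-b)/np.linalg.norm(f-b)
o=b+.037*u; print("scanner origin",o,"grip",o-.013*u)
w=cv2.imread("pics/w17.png"); h=cv2.cvtColor(w,cv2.COLOR_BGR2HSV)
print("trivet",[onplane("wrist",p,.008,m)[:2] for p in [(250,158),(374,158),(312,97)]])
g=o-.013*u
go(g[0],g[1],.106,-104.5)
```

```text
[0.61747919 0.10404655] [0.68425639 0.08544912] 0.06931852900370404 -15.562504568854003
scanner origin [0.65312271 0.09411984] grip [0.64059931 0.09760761]
trivet [array([0.67140541, 0.16837017]), array([0.63514769, 0.02899483]), array([0.71851738, 0.08121714])]
t 47.10 pos [0.6348 0.0941 0.2414] psi -104.52 j6 49.7 j1 25.8 w 0.0878 tilt 0.03
 shift units (cur axes) x,y,z: [ 6.77 -0.24 -0.24]
 turn units: -0.0  (alt 30.0 )
 shift units after turn: [ 6.77 -0.24 -0.24]
```

>>> {"name": "step_arm", "arguments": {"steps": [[[1,-0.2,-0.2],0],[[1,0,0],0],[[1,0,0],0],[[1,0,0],0],[[1,0,0],0],[[1,0,0],0],[[0.7,0,0],0],[[0,0,0],0],[[0,0,0],0]]}}

```text
time_s: 47.85
tcp_pos: [0.6397, 0.0968, 0.1072]
eef_rot: [47.3, 89.9, -147.3]
contact_force: [0.1, -1.3, 0.4]
gripper_width: 0.0877
```

>>> {"name": "step_arm", "arguments": {"steps": [[[0,0,0],0],[[0,0,0],0],[[0,0,0],0],[[0,0,0],0],[[0,0,0],0],[[0,0,0],0],[[0,0,0],0],[[0,0,0],0],[[0,0,0],0],[[0,0,0],0]], "fingers": 1, "grip_force": 45}}

```text
time_s: 48.68
tcp_pos: [0.64, 0.0977, 0.1075]
eef_rot: [-0.9, 90.0, 164.5]
contact_force: [-0.4, 0.8, -0.4]
gripper_width: 0.0357
```

Run:
```python
from h import *
m=cam("wrist");cv2.imwrite("pics/w18.png",capture("wrist"))
go(.635,.097,.106,-104.5)
s=capture("scene"); cv2.imwrite("pics/s18.png",s); crop(s,290,80,490,220,4,"s18c.png")
```

```text
t 48.73 pos [0.64   0.0977 0.1075] psi -104.53 j6 49.6 j1 25.9 w 0.0354 tilt 0.00
 shift units (cur axes) x,y,z: [0.08 0.1  0.23]
 turn units: -0.01  (alt 29.99 )
 shift units after turn: [0.08 0.1  0.23]
```

View pics/w18.png

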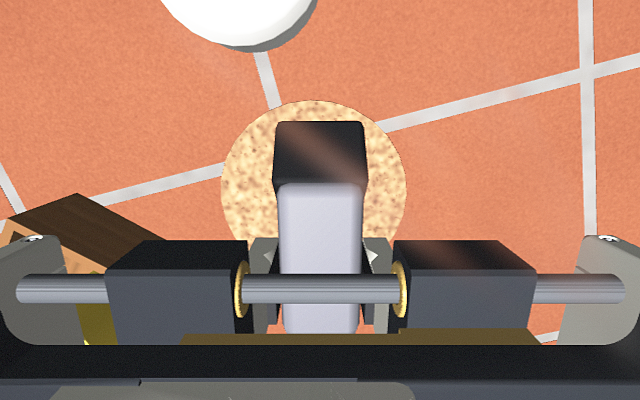

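View pics/s18c.png

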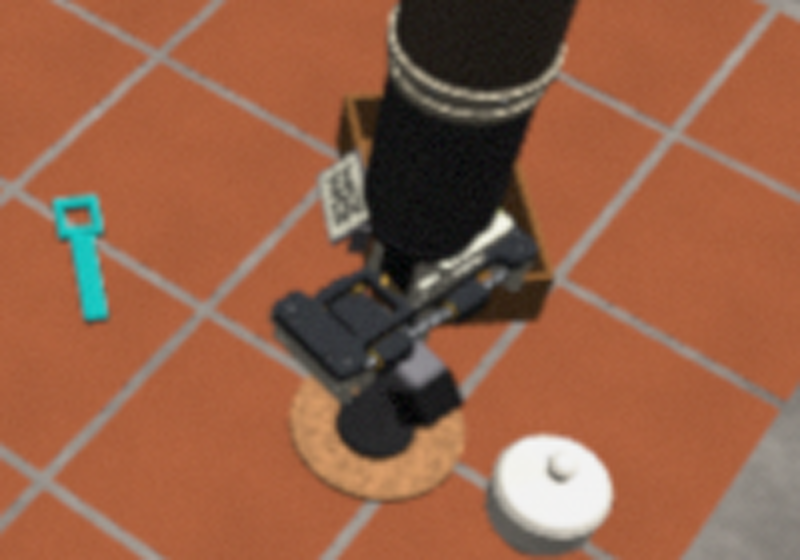

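Run:
```python
from h import *
m=cam("wrist"); s,p,R=pose()
f=onplane("wrist",(320,183),.125,m);b=onplane("wrist",(320,332.5),.125,m);n=onplane("wrist",(318.5,122),.12,m)
print(f,b,np.linalg.norm(f-b))
for q in (f,b,n): print((R.T@(q-p)).round(4))
print([onplane("wrist",q,.008,m)[:2].round(4) for q in [(221,185),(407,185),(315,100)]])
```

```text
[0.68552248 0.08562268 0.125     ] [0.61883303 0.10299213 0.125     ] 0.06891429507570392
[-0.0175  0.0003 -0.0471]
[-0.0175  0.0002  0.0218]
[-0.0125 -0.0003 -0.0699]
[array([0.6759, 0.1662]), array([0.6402, 0.029 ]), array([0.7177, 0.081 ])]
```

>>> {"name": "step_arm", "arguments": {"steps": [[[-0.3,0,0],0],[[-0.7,0,0],0],[[-1,0,0],0],[[-1,0,0],0],[[-1,0,0],0],[[-1,0,0],0],[[-1,0,0],0],[[-1,0,0],0],[[0,0,0],-0.6],[[0,0,0],-1],[[0,0,0],-1],[[0,0,0],-1],[[0,0,0],-1],[[0,0,0],-1],[[0,0,0],-1],[[0,0,0],-1],[[0,0,0],-1],[[0,0,0],-1],[[0,0,0],0]]}}

```text
time_s: 50.37
tcp_pos: [0.6396, 0.0975, 0.2475]
eef_rot: [-31.8, 90.0, -168.5]
contact_force: [-0.8, -0.1, -2.3]
gripper_width: 0.0361
```

>>> {"name": "step_arm", "arguments": {"steps": [[[0,-1,0.6],0],[[0,-1,0.6],0],[[0,-1,0.6],0],[[0,-1,0.6],0],[[0,-1,0.6],0],[[0,-1,0.6],0],[[0,-1,0.6],0],[[0,-1,0.6],0],[[0,-1,0.6],0],[[0,-1,0.6],0],[[0,-0.3,0.2],0],[[0,0,0],0],[[0,0,0],0]]}}

```text
time_s: 51.45
tcp_pos: [0.4087, 0.1637, 0.2481]
eef_rot: [176.0, 89.9, 39.0]
contact_force: [1.1, -0.3, -2.4]
gripper_width: 0.0354
```

Run:
```python
from h import *
m=cam("wrist");cv2.imwrite("pics/w19.png",capture("wrist"))
go(.4085,.163,.143,-47)
print(proj("wrist",(.506,.254,.05),m))
```

```text
t 51.50 pos [0.4091 0.1636 0.2479] psi -47.00 j6 85.4 j1 47.6 w 0.0359 tilt 0.04
 shift units (cur axes) x,y,z: [5.25 0.   0.04]
 turn units: 0.0  (alt -30.0 )
 shift units after turn: [5.25 0.   0.04]
[320.08013461  42.95560787]
```

View pics/w19.png

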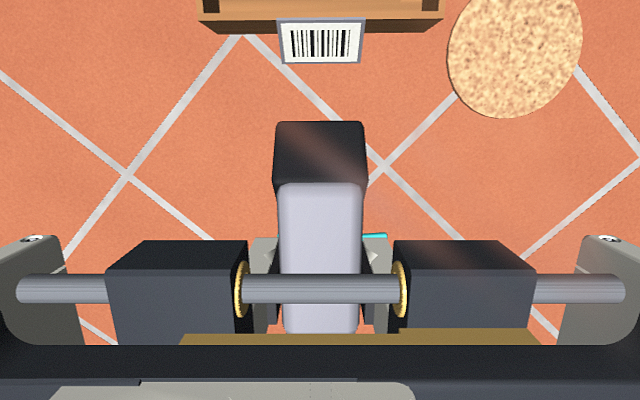

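>>> {"name": "step_arm", "arguments": {"steps": [[[1,0,0],0],[[1,0,0],0],[[1,0,0],0],[[1,0,0],0],[[1,0,0],0],[[0.2,0,0],0],[[0,0,0],0],[[0,0,0],0],[[0,0,0],0],[[0,0,0],0],[[0,0,0],0],[[0,0,0],0],[[0,0,0],0],[[0,0,0],0],[[0,0,0],0],[[0,0,0],0],[[0,0,0],0],[[0,0,0],0],[[0,0,0],0],[[0,0,0],0]]}}

```text
time_s: 53.17
tcp_pos: [0.4087, 0.1635, 0.1435]
eef_rot: [1.6, 90.0, -135.3]
contact_force: [-0.9, -0.3, -2.0]
gripper_width: 0.0357
```

Run:
```python
from h import *
m=cam("wrist");cv2.imwrite("pics/w20.png",capture("wrist"))
go(.4085,.163,.143,-47)
print(proj("wrist",(.506,.254,.05),m))
s=capture("scene"); crop(s,290,60,490,200,4,"s20c.png")
t=capture("top"); crop(t,150,120,470,280,2.5,"t20c.png")
```

```text
t 53.22 pos [0.4087 0.1634 0.1435] psi -46.93 j6 85.4 j1 47.6 w 0.0361 tilt 0.01
 shift units (cur axes) x,y,z: [0.03 0.01 0.02]
 turn units: 0.01  (alt -29.99 )
 shift units after turn: [0.03 0.01 0.02]
[320.22878113  12.48280952]
```

View pics/w20.png

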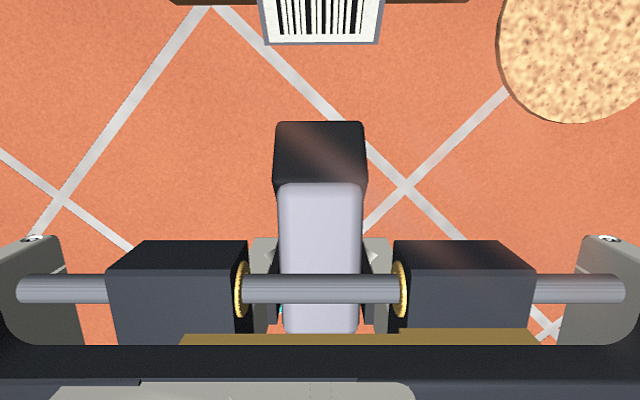

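View pics/s20c.png

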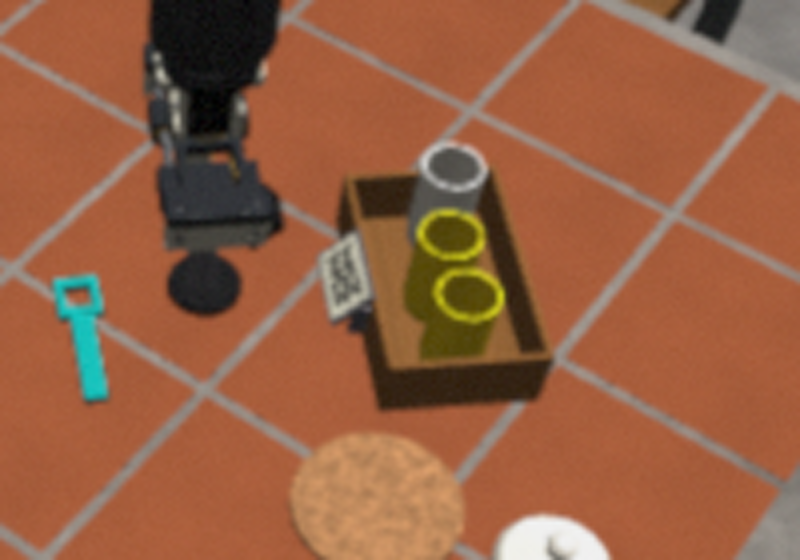

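View pics/t20c.png

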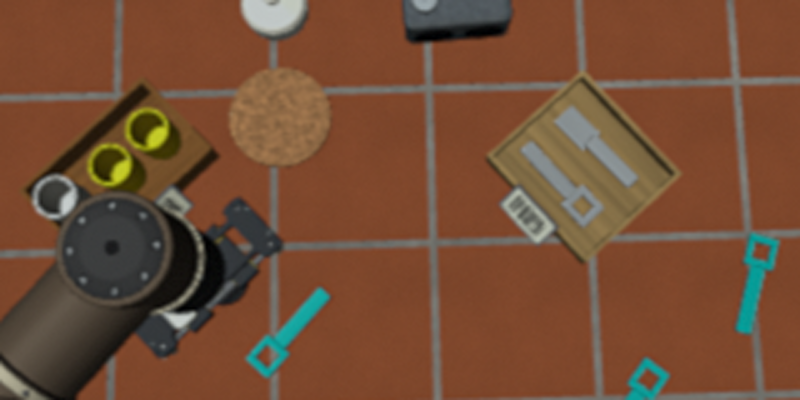

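Run:
```python
from h import *
m=cam("wrist")
print("pred low edge",proj("wrist",(.4957,.2443,.0359),m))
s,p,R=pose(); win=p+R@np.array([.0225,0,-.0627]); bd=R@np.array([.7071,0,-.7071])
print(win,bd)
n=np.array([-.7071*.731,-.7071*.682,.7071]); L=np.array([.506,.254,.05])
print("x",(L-win)@bd,"ang",np.degrees(np.arccos(-n@bd)),"perp",((L-win)-((L-win)@bd)*bd).round(4))
t=capture("top"); h=cv2.cvtColor(t,cv2.COLOR_BGR2HSV)
c=t[140:190,230:295]; 
print("trivet",onplane("top",(150+279.5/2.5-.3,120+116.5/2.5-.3),.008))
print("trivet scene",onplane("scene",(290+377.5/4-.4,60+503/4-.4),.008))
```

```text
pred low edge [320.28955548  40.79399283]
[0.45452768 0.20628387 0.12104173] [ 0.51655979  0.48283276 -0.70712045]
x 0.09986249834753018 ang 0.9862876554914288 perp [-0.0001 -0.0005 -0.0004]
trivet [0.64635922 0.10135064 0.008     ]
trivet scene [0.64858366 0.10217597 0.008     ]
```

>>> {"name": "step_arm", "arguments": {"steps": [[[0,0,0],0],[[0,0,0],0],[[0,0,0],0],[[0,0,0],0],[[0,0,0],0],[[0,0,0],0],[[0,0,0],0],[[0,0,0],0],[[0,0,0],0],[[0,0,0],0],[[0,0,0],0],[[0,0,0],0],[[0,0,0],0],[[0,0,0],0],[[0,0,0],0],[[0,0,0],0],[[0,0,0],0],[[0,0,0],0],[[0,0,0],0],[[0,0,0],0]]}}

```text
time_s: 55.03
tcp_pos: [0.4088, 0.1634, 0.1436]
eef_rot: [144.4, 90.0, 7.5]
contact_force: [0.2, -0.4, -2.3]
gripper_width: 0.0354
```

>>> {"name": "step_arm", "arguments": {"steps": [[[-0.5,0,0],0],[[-1,0,0],0],[[-1,0,0],0],[[-1,0,0],0],[[-1,0,0],0],[[0,0,0],1],[[0,0,0],1],[[0,0,0],1],[[0,0,0],1],[[0,0,0],1],[[0,0,0],1],[[0,0,0],1],[[0,0,0],1],[[0,0,0],1],[[0,0,0],1],[[0,0,0],1],[[0,0,0],1],[[0,0,0],1],[[0,0,0],1],[[0,0,0],1]]}}

```text
time_s: 56.7
tcp_pos: [0.4086, 0.1634, 0.2335]
eef_rot: [30.2, 90.0, 163.0]
contact_force: [-0.8, 1.1, -2.4]
gripper_width: 0.0357
```

>>> {"name": "step_arm", "arguments": {"steps": [[[0,0,0],0.4],[[0,0,-1],0],[[0,0,-1],0],[[0,0,-1],0],[[0,0,-1],0],[[0,0.5,-1],0],[[0,1,-1],0],[[0,1,-1],0],[[0,1,-1],0],[[0,1,-1],0],[[0,1,-1],0],[[0,1,-1],0],[[0,1,-0.4],0],[[0,1,0],0],[[0,1,0],0],[[0,1,0],0],[[0,0.4,0],0],[[0,0,0],0],[[0,0,0],0],[[0,0,0],0]]}}

```text
time_s: 58.37
tcp_pos: [0.3924, -0.1512, 0.2338]
eef_rot: [-125.5, 90.0, 5.2]
contact_force: [-0.1, 0.2, -2.3]
gripper_width: 0.036
```

Run:
```python
from h import *
m=cam("wrist");cv2.imwrite("pics/w21.png",capture("wrist"))
go(.4062,-.1382,.143,-139.4)
print(proj("wrist",(.493,-.2395,.05),m))
```

```text
t 58.42 pos [ 0.3925 -0.1511  0.2337] psi -139.30 j6 34.6 j1 6.1 w 0.0359 tilt 0.03
 shift units (cur axes) x,y,z: [ 4.53 -0.94  0.04]
 turn units: 0.02  (alt -29.98 )
 shift units after turn: [ 4.53 -0.94  0.04]
[299.52606982  40.73147963]
```

View pics/w21.png

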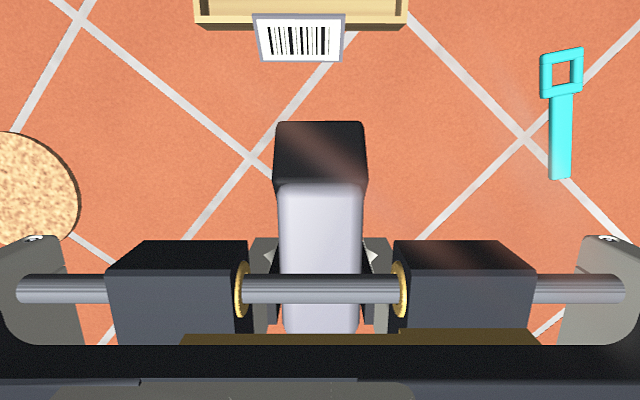

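>>> {"name": "step_arm", "arguments": {"steps": [[[0,-0.9,0],0],[[1,0,0],0],[[1,0,0],0],[[1,0,0],0],[[1,0,0],0],[[0.5,0,0],0],[[0,0,0],0],[[0,0,0],0],[[0,0,0],0],[[0,0,0],0],[[0,0,0],0],[[0,0,0],0],[[0,0,0],0],[[0,0,0],0],[[0,0,0],0],[[0,0,0],0],[[0,0,0],0],[[0,0,0],0],[[0,0,0],0],[[0,0,0],0]]}}

```text
time_s: 60.08
tcp_pos: [0.4056, -0.1398, 0.1435]
eef_rot: [60.4, 90.0, -168.9]
contact_force: [-0.0, 0.4, -2.2]
gripper_width: 0.0359
```

Run:
```python
from h import *
m=cam("wrist");cv2.imwrite("pics/w22.png",capture("wrist"))
go(.4062,-.1382,.143,-139.4)
s,p,R=pose(); win=p+R@np.array([.0225,0,-.0627]); bd=R@np.array([.7071,0,-.7071]); L=np.array([.493,-.2395,.05])
X=np.array([.651,-.759]); n=np.array([-.7071*X[0],-.7071*X[1],.7071])
print("x",(L-win)@bd,"ang",np.degrees(np.arccos(-n@bd)),"perp",((L-win)-((L-win)@bd)*bd).round(4))
print("low edge pred",proj("wrist",np.r_[L[:2]-.0141*X,.0359],m))
s=capture("scene"); crop(s,180,100,380,240,4,"s22c.png")
```

```text
t 60.13 pos [ 0.4056 -0.1398  0.1435] psi -139.33 j6 33.1 j1 7.5 w 0.0356 tilt 0.00
 shift units (cur axes) x,y,z: [ 0.03 -0.08  0.04]
 turn units: 0.01  (alt -29.99 )
 shift units after turn: [ 0.03 -0.08  0.04]
x 0.09963183678095039 ang 0.5661297244579272 perp [ 0.0007  0.0013 -0.0006]
low edge pred [317.7474533   42.00905197]
```

View pics/w22.png

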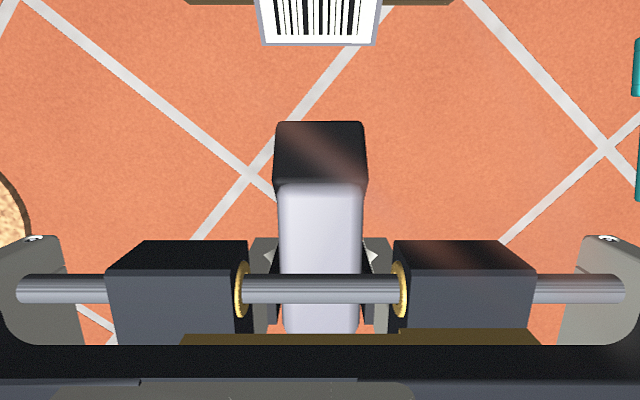

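>>> {"name": "step_arm", "arguments": {"steps": [[[0,0,0],0],[[0,0,0],0],[[0,0,0],0],[[0,0,0],0],[[0,0,0],0],[[0,0,0],0],[[0,0,0],0],[[0,0,0],0],[[0,0,0],0],[[0,0,0],0],[[0,0,0],0],[[0,0,0],0],[[0,0,0],0],[[0,0,0],0],[[0,0,0],0],[[0,0,0],0],[[0,0,0],0],[[0,0,0],0],[[0,0,0],0],[[0,0,0],0]]}}

```text
time_s: 61.85
tcp_pos: [0.4056, -0.1398, 0.1436]
eef_rot: [-132.9, 90.0, -2.3]
contact_force: [-0.4, -0.2, -3.1]
gripper_width: 0.0357
```

>>> {"name": "step_arm", "arguments": {"steps": [[[-0.5,0,0],0],[[-1,0,0],0],[[-1,0,0],0],[[-1,0,0],0],[[-1,0,0],0],[[0,0,0],-1],[[0,0,0],-1],[[0,0,0],-1],[[0,0,0],-1],[[0,0,0],-1],[[0,0,0],-0.8],[[0,0,0],0]]}}

```text
time_s: 62.85
tcp_pos: [0.4055, -0.1398, 0.2335]
eef_rot: [-0.4, 90.0, 165.3]
contact_force: [-0.3, -1.1, -1.8]
gripper_width: 0.036
```

>>> {"name": "step_arm", "arguments": {"steps": [[[0,-1,-0.6],0],[[0,-1,-0.6],0],[[0,-1,-0.6],0],[[0,-1,-0.6],0],[[0,-1,-0.6],0],[[0,-1,-0.5],0],[[0,-1,-0.5],0],[[0,-1,-0.5],0],[[0,-1,-0.5],0],[[0,-1,-0.5],0],[[0,-1,-0.5],0],[[0,-1,-0.5],0],[[0,-1,-0.5],0],[[0,-1,-0.5],0],[[0,-0.6,-0.4],0],[[0,0,0],0],[[0,0,0],0],[[0,0,0],0]]}}

```text
time_s: 64.35
tcp_pos: [0.6313, 0.1029, 0.233]
eef_rot: [35.7, 89.9, -158.9]
contact_force: [-0.1, -0.2, -1.6]
gripper_width: 0.0361
```

Run:
```python
from h import *
m=cam("wrist");cv2.imwrite("pics/w23.png",capture("wrist"))
go(.633,.1042,.109,-104.5)
print(proj("wrist",(.6475,.1005,.008),m))
t=capture("top"); crop(t,150,100,470,280,2.5,"t23c.png")
```

```text
t 64.40 pos [0.6313 0.1027 0.2334] psi -104.62 j6 48.7 j1 26.7 w 0.0356 tilt 0.04
 shift units (cur axes) x,y,z: [ 6.22 -0.09 -0.06]
 turn units: -0.02  (alt 29.98 )
 shift units after turn: [ 6.22 -0.09 -0.07]
[318.2585854 159.4794811]
```

View pics/w23.png

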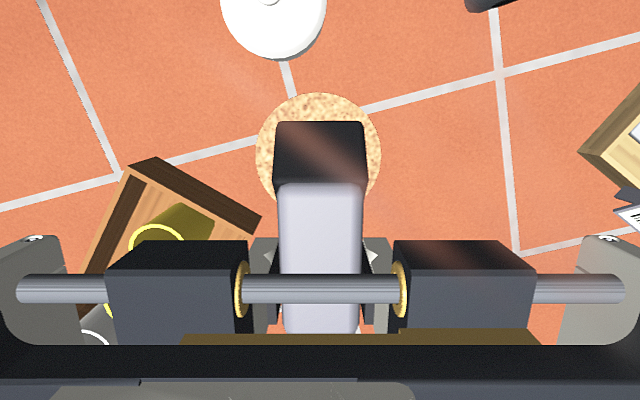

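View pics/t23c.png

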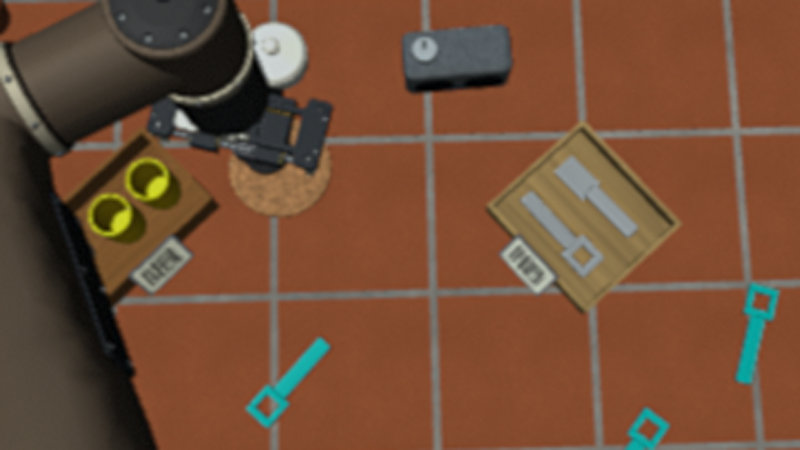

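>>> {"name": "step_arm", "arguments": {"steps": [[[1,-0.1,-0.1],0],[[1,0,0],0],[[1,0,0],0],[[1,0,0],0],[[1,0,0],0],[[0.8,0,0],0],[[0.4,0,0],0],[[0.05,0,0],0],[[0,0,0],0],[[0,0,0],0],[[0,0,0],0]]}}

```text
time_s: 65.37
tcp_pos: [0.6346, 0.1047, 0.1095]
eef_rot: [-143.1, 89.9, 22.3]
contact_force: [0.1, 0.2, -1.7]
gripper_width: 0.036
```

Run:
```python
from h import *
go(.633,.1042,.1075,-104.5); print(get_state()['contact_force'])
```

```text
t 65.37 pos [0.6346 0.1047 0.1095] psi -104.55 j6 48.7 j1 26.7 w 0.0360 tilt 0.08
 shift units (cur axes) x,y,z: [0.1  0.04 0.07]
 turn units: -0.01  (alt 29.99 )
 shift units after turn: [0.1  0.04 0.07]
[ 0.1021272   0.21429964 -1.69335879]
```

>>> {"name": "step_arm", "arguments": {"steps": [[[0.05,0,0],0],[[0.03,0,0],0],[[0,0,0],0],[[0,0,0],0]]}}

```text
time_s: 65.7
tcp_pos: [0.6344, 0.1047, 0.1072]
eef_rot: [-148.0, 90.0, 17.5]
contact_force: [-0.2, 0.7, -0.7]
gripper_width: 0.0356
```

>>> {"name": "step_arm", "arguments": {"steps": [[[0,0,0],0],[[0,0,0],0],[[0,0,0],0],[[0,0,0],0],[[0,0,0],0],[[0,0,0],0],[[0,0,0],0],[[0,0,0],0],[[-0.5,0,0],0],[[-1,0,0],0],[[-1,0,0],0],[[-1,0,0],0],[[-1,0,0],0],[[-1,0,0],0],[[-1,0,0],0],[[-1,0,0],0],[[-0.5,0,0],0],[[0,0,0],0]], "fingers": 0}}

```text
time_s: 67.2
tcp_pos: [0.6353, 0.1049, 0.2704]
eef_rot: [-147.3, 89.7, 18.2]
contact_force: [0.1, 0.5, -0.6]
gripper_width: 0.0875
```

>>> {"name": "step_arm", "arguments": {"steps": [[[0,1,0],0],[[0,1,0],0],[[0,1,0],0],[[0,1,0],0],[[0,1,0],0],[[0,1,0],0],[[0,1,0],0],[[0,1,0],0],[[0,1,0],0],[[0,1,0],0],[[0,0,0],0],[[0,0,0],0],[[0,0,0],0]]}}

```text
time_s: 68.28
tcp_pos: [0.5837, -0.0891, 0.2661]
eef_rot: [11.6, 89.9, 177.0]
contact_force: [0.2, 0.9, -0.3]
gripper_width: 0.0873
```

Run:
```python
from h import *
t=capture("top"); cv2.imwrite("pics/t24.png",t); crop(t,150,100,470,280,2.5,"t24c.png")
s=capture("scene"); cv2.imwrite("pics/s24.png",s); crop(s,180,80,480,300,2.6,"s24c.png")
go(.6,0,.24)
```

```text
t 68.38 pos [ 0.584  -0.0884  0.2665] psi -104.50 j6 65.2 j1 10.3 w 0.0874 tilt 0.04
 shift units (cur axes) x,y,z: [ 1.32 -4.48  0.33]
```

View pics/t24c.png

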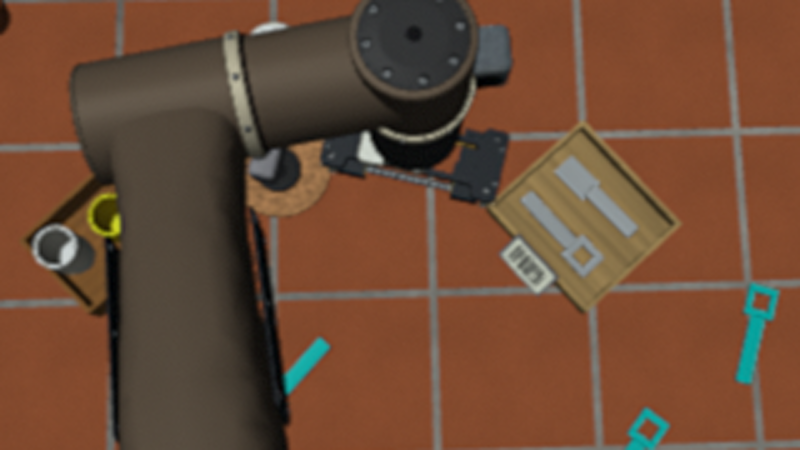

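View pics/s24c.png

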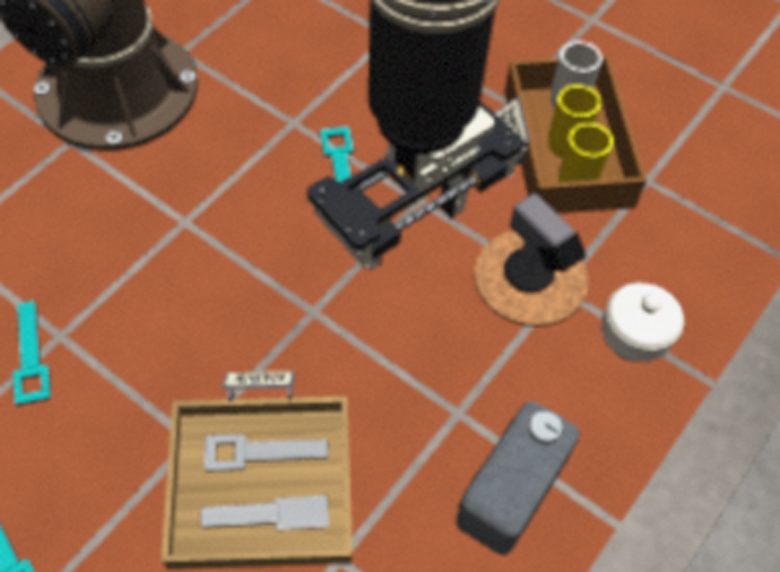

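Run:
```python
from h import *
f=onplane("scene",(180-.4+528/2.6,80-.4+267/2.6),.012); t=onplane("scene",(180-.4+531/2.6,80-.4+275/2.6),.008)
print(f,t,np.linalg.norm((f-t)[:2])); print(get_state()['qd'].round(2),get_state()['contact_force'].round(1)); close_job()
```

```text
[0.63951785 0.10704616 0.012     ] [0.64825289 0.1018143  0.008     ] 0.01018201441538762
[ 0.31 -0.07  0.18  0.09 -0.07  0.11] [ 0.1  0.  -0.4]
the job is handed in; nothing more can be done
```

I finished the whole job and handed it in at about 68 s. No check failed, but close_job gave no verdict, so success rests on my own measurements.

- **Sorting:** Five items were present, and the turquoise look-alikes were left alone. Three cups (white, yellow, yellow) stand upright in the crate. The opener and the spreader lie flat in the tray.
- **Scanning:** I held the scanner about 100 mm from each label for just over 2.5 s. The computed offset from the label centre was under 2 mm and the angle within about 1° of square. The wrist pictures agreed with the predicted label positions to a few pixels.
- **Returning the scanner:** It stands upright on the trivet. By the scene view its foot is about 10 mm off the trivet's centre, against a limit of 38 mm.
- **Last pictures:** The scene view shows everything in place, with the speaker and bowl looking unmoved by eye. The gripper was clear and nothing was pressing on it.
- **Disagreements:** The crate, tray and scanner estimates differed by 2–8 mm between views. I used averages, well within the tolerances.

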